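# Fill the spacer kit from the gravity chute and snap its cover level

### The arm

A 6-joint arm with a two-finger parallel gripper is mounted at the origin on a cart in front of the work surface, level with it; the furniture and walls round the work are solid. World frame = base frame: x ahead of the robot, y to its left, z up, the work surface at z = 0. Lengths are in mm, angles in rad, forces in N, time in s.
With the tool pointing down it reaches from about 275 to 1000 mm from the base axis. Payload 8.4 kg.
Tool frame: the origin (TCP) lies at the centre of the arm's flange, where the gripper is bolted on; the fingertips stand 173 mm ahead of it and the grasp point (between the pads) lies 155 mm ahead of it (r.nose_length is the distance from the TCP to the fingertips, in mm); z points along the fingers, y is the direction in which the jaws open and shut (so a half turn about z gives the same grasp; the last joint's range is limited). The gripper opens to 85 mm and grips with 20 to 120 N. Pads are 22 mm wide; open, the fingers measure 114 mm over their backs; the gripper's body (76 mm by 85 mm) begins 54 mm behind the grasp point. The pads swing forward as they close: fully open they stand 13 mm farther back than shut.
Start: joints at [1.196, 0.353, 1.633, -0, 1.155, -0.002], TCP at [227.64, 582.074, 404.681] pointing down, gripper open.
Joint ranges: [-2.63, 2.63], [-0.92, 2.1], [0.06, 2.66], [-1.3, 4.44], [0, 2.69], [-3.02, 3.02]. Speed limits (rad/s): [2.22, 2.22, 2.79, 3.14, 3.14, 3.14].

### API

Orientations are given as [roll, pitch, yaw] about the fixed x, y, z axes, in that order (R = Rz(yaw) Ry(pitch) Rx(roll)).
In Python, from rig import r, grab_frame, workorder gives the robot as it stands.
- The arm moves only by the tool carry_out, never from a script. Its argument "steps" is a list that holds one entry, the list of rows, each a list of 5 numbers: the opening in per cent of the stroke, from 0 (shut) to 100 (fully open), then the shift along the tool's x, y, z in m, then the turn about the tool's z in degrees. In form: [[[jaw, x, y, z, spin], ...]]. A call has 1 to 8 rows; each row is the pose to reach, as a shift and turn from the pose measured when the call began, along the tool's axes at that moment; what a row does not reach only later rows make up. A row lasts 1/10 s, in which the tool goes at most 50 mm and 8.59 degrees, less where a joint would pass 70% of its speed; a pose out of reach is approached as far as the arm can. A call with a gripper value outside its range is refused whole. The fingers move at their own pace and stop on an object; "squeeze" is the grip in N (left out, the last holds). Time passes only in rows, so rows that repeat a pose let the fingers close. It gives the time, the measured TCP pose, the force and the opening at its end, in the units of the state.
- r.sense(): the state, without advancing time (a new reading comes with each control period).
- grab_frame(name): name is "side" or "top" or "wrist"; returns a dict with "image" (400x640x3 uint8, red, green, blue), "intrinsics" (3x3 intrinsics, pixels), "D" ([k1, k2, p1, p2, k3] as OpenCV has them; the pictures are not rectified), "eye" and "rotation" of the camera in the world; the wrist camera has in their place "T_tool_cam" (4x4, takes a point from camera to tool coordinates, whose origin is the TCP and whose axes are the flange's). Camera axes: x right, y up, looking along -z (the intrinsics and any distortion apply to the point x, -y, -z); pixel columns grow to the right and rows downward; lengths in mm; the calibration is good to about 2 mm. A picture is of the moment at which its call begins: read the wrist's pose just before it. There is no depth.
- workorder.sign_off(): hands the job in, once; it reports no verdict.
The state is a dict: "clock": time; "qpos": joint angles; "qvel": joint speeds; "joint_efforts": joint torques, N m; "eef_pos": TCP position; "tcp_rot": TCP orientation; "contact_force": force on the tool from outside, world axes, zero at the start; "wrist_torque": the same for the moment, N m; "opening": opening from 0.0 (shut) to 1.0 (fully open).
Only numpy, scipy, OpenCV 4.12 (cv2) and the standard library are available. Lean on these libraries where they do the work, as an engineer would, in place of code of your own. Each camera call takes 0.05 s, during which the arm holds its last target.

### The job

Finish the spacer kit: draw spacers one at a time from the bottom of the gravity chute and lay one along each empty trough of the tray until every trough holds one, leaving the rest of the file in the chute and the spacers already in the tray in it. Then put the yellow cover plate on the tray and press it down past its catches until it lies level on its seat at both ends. Leave the cork block and the loose tape roll behind the work where they are.

Things in the scene. Friction and masses are not known exactly. Their poses are not given: they have to be found in the camera images.
- chute_mouth (a point): Mouth of the blue gravity chute (fixed): centre of the bottom spacer at rest, 32 mm above the bench. x: back into the chute; y: along the spacers; z up. Floor and the 6 mm thick lip before it (top 3 mm below this point) are 36 mm wide, so the bottom spacer's ends overhang by 7 mm and fingers have room beside it; side walls begin 22 mm behind, a clear roof 31 mm behind.
- chute_mid (a point): Point inside the chute, 62 mm behind and 34 mm above chute_mouth, half-way up the file of six spacers (all within 85 mm of it); same frame. The chute, about 165 mm long and 140 mm tall, rises at 18 deg, then 35 deg. When the bottom spacer is lifted out (up and towards -x), the others roll down one place.
- cover_seat (a point): Middle of the cover's seat on the grey kit tray (fixed, 236 x 70 mm, long along x, ends 68 mm tall), 43 mm above the bench, where the seated cover's underside lies. y along troughs, z up. End channels leave the cover 3 mm play each way in y and x. Orange spring catches reach 3 mm over a seated cover's ends; a cover just laid on rests about 13 mm too high until about 8 to 14 N press it past them.
- cover_grip (a point): Centre of the grip rib of the loose yellow cover plate, 17 mm above its underside. Plate 202 x 56 x 6 mm, long along x; black rib on top, 60 mm along x, 14 mm across y, 22 mm tall (top 28 mm above the underside). z up. 0.15 kg. It may go on either way round.
- trough_1 (a point): Trough 1 of 5 in the tray, counted along the tray's +x, 34 mm apart: where the centre of a spacer lying in it is, 27 mm above the bench; frame as cover_seat, spacer along y. 30 mm wide between thin black ribs as high as the axis; floor 14 mm above the bench, 36 mm long, so a spacer's ends overhang it by 7 mm.
- trough_2 (a point): Trough 2 of 5 in the tray, counted along the tray's +x, 34 mm apart: where the centre of a spacer lying in it is, 27 mm above the bench; frame as cover_seat, spacer along y. 30 mm wide between thin black ribs as high as the axis; floor 14 mm above the bench, 36 mm long, so a spacer's ends overhang it by 7 mm.
- trough_3 (a point): Trough 3 of 5 in the tray, counted along the tray's +x, 34 mm apart: where the centre of a spacer lying in it is, 27 mm above the bench; frame as cover_seat, spacer along y. 30 mm wide between thin black ribs as high as the axis; floor 14 mm above the bench, 36 mm long, so a spacer's ends overhang it by 7 mm.
- trough_4 (a point): Trough 4 of 5 in the tray, counted along the tray's +x, 34 mm apart: where the centre of a spacer lying in it is, 27 mm above the bench; frame as cover_seat, spacer along y. 30 mm wide between thin black ribs as high as the axis; floor 14 mm above the bench, 36 mm long, so a spacer's ends overhang it by 7 mm.
- trough_5 (a point): Trough 5 of 5 in the tray, counted along the tray's +x, 34 mm apart: where the centre of a spacer lying in it is, 27 mm above the bench; frame as cover_seat, spacer along y. 30 mm wide between thin black ribs as high as the axis; floor 14 mm above the bench, 36 mm long, so a spacer's ends overhang it by 7 mm.
- spacer_1_c (a point): Centre of spacer 1 of the file in the chute, counted from the bottom one: aluminium round, 26 mm diameter, 50 mm long along its own y, a red band round its middle, 0.07 kg. It can roll.
- spacer_2_c (a point): Centre of spacer 2 of the file in the chute, counted from the bottom one: aluminium round, 26 mm diameter, 50 mm long along its own y, a red band round its middle, 0.07 kg. It can roll.
- spacer_3_c (a point): Centre of spacer 3 of the file in the chute, counted from the bottom one: aluminium round, 26 mm diameter, 50 mm long along its own y, a red band round its middle, 0.07 kg. It can roll.
- spacer_4_c (a point): Centre of spacer 4 of the file in the chute, counted from the bottom one: aluminium round, 26 mm diameter, 50 mm long along its own y, a red band round its middle, 0.07 kg. It can roll.
- spacer_5_c (a point): Centre of spacer 5 of the file in the chute, counted from the bottom one: aluminium round, 26 mm diameter, 50 mm long along its own y, a red band round its middle, 0.07 kg. It can roll.
- spacer_6_c (a point): Centre of spacer 6 of the file in the chute, counted from the bottom one: aluminium round, 26 mm diameter, 50 mm long along its own y, a red band round its middle, 0.07 kg. It can roll.
- kept_1_c (a point): Centre of a like spacer that lies in the tray from the start (absent in some starts).
- kept_2_c (a point): Centre of a like spacer that lies in the tray from the start (absent in some starts).
- kept_3_c (a point): Centre of a like spacer that lies in the tray from the start (absent in some starts).
- tape_4: Bystander: loose cream tape roll, 100 mm diameter, 30 mm tall, behind the cover on the right; origin at the centre of its underside.
- sand_block: Bystander: loose brown cork sanding block, 62 x 100 x 36 mm, behind the tray; origin at the centre of its underside.
Mind the look-alikes: they are no part of the job. Leave any orange or turquoise look-alike of the part that bears spacer_1_c alone.

How it is judged (in metres and radians):
On the way, in this order (a step that is already met when the one before it is completed fails the run):
1. every trough of the tray holds a spacer (distance between any of spacer_1_c, spacer_2_c, spacer_3_c, spacer_4_c, spacer_5_c, spacer_6_c, kept_1_c, kept_2_c, kept_3_c and trough_1 below 0.009 m and distance between any of spacer_1_c, spacer_2_c, spacer_3_c, spacer_4_c, spacer_5_c, spacer_6_c, kept_1_c, kept_2_c, kept_3_c and trough_2 below 0.009 m and distance between any of spacer_1_c, spacer_2_c, spacer_3_c, spacer_4_c, spacer_5_c, spacer_6_c, kept_1_c, kept_2_c, kept_3_c and trough_3 below 0.009 m and distance between any of spacer_1_c, spacer_2_c, spacer_3_c, spacer_4_c, spacer_5_c, spacer_6_c, kept_1_c, kept_2_c, kept_3_c and trough_4 below 0.009 m and distance between any of spacer_1_c, spacer_2_c, spacer_3_c, spacer_4_c, spacer_5_c, spacer_6_c, kept_1_c, kept_2_c, kept_3_c and trough_5 below 0.009 m), for 0.2 s.
2. the cover lies level on its seat, under its catches (z of cover_grip in the frame of cover_seat between 0.0145 and 0.0195 m and horizontal distance between cover_grip and cover_seat below 0.006 m and angle between cover_grip's own z axis and vertical below 0.025 rad and angle between the x axis of cover_grip and the x axis of cover_seat, either way round below 0.06 rad), for 0.2 s.
At the end, for the whole second after the job is handed in: Every trough holds a spacer lying along it (centre within 9 mm); the kept ones are in the tray, all others in the chute; the cover is within 6 mm of the middle of its seat, its underside within 2.5 mm of the ledges, level to 0.025 rad, along the tray to 0.06 rad (all of step 1 and all of step 2 and distance between each of kept_1_c, kept_2_c, kept_3_c and cover_seat below 0.08 m and (distance between spacer_1_c and chute_mid below 0.088 m or distance between spacer_1_c and cover_seat below 0.08 m) and (distance between spacer_2_c and chute_mid below 0.088 m or distance between spacer_2_c and cover_seat below 0.08 m) and (distance between spacer_3_c and chute_mid below 0.088 m or distance between spacer_3_c and cover_seat below 0.08 m) and (distance between spacer_4_c and chute_mid below 0.088 m or distance between spacer_4_c and cover_seat below 0.08 m) and (distance between spacer_5_c and chute_mid below 0.088 m or distance between spacer_5_c and cover_seat below 0.08 m) and (distance between spacer_6_c and chute_mid below 0.088 m or distance between spacer_6_c and cover_seat below 0.08 m)); the robot touches nothing.
It fails at once if a spacer is taken out of the chute while one below it is still in ((distance between spacer_1_c and chute_mid below 0.088 m and distance between spacer_2_c and chute_mid above 0.13 m) or (distance between spacer_2_c and chute_mid below 0.088 m and distance between spacer_3_c and chute_mid above 0.13 m) or (distance between spacer_3_c and chute_mid below 0.088 m and distance between spacer_4_c and chute_mid above 0.13 m) or (distance between spacer_4_c and chute_mid below 0.088 m and distance between spacer_5_c and chute_mid above 0.13 m) or (distance between spacer_5_c and chute_mid below 0.088 m and distance between spacer_6_c and chute_mid above 0.13 m)).
It fails at once if the loose tape roll is pushed away (distance of tape_4 from where it was at the start of the episode above 0.03 m).
It fails at once if the cork block is pushed away (distance of sand_block from where it was at the start of the episode above 0.03 m).
Of kept_1, kept_2, kept_3 only 1 to 2 are there at a start; the rules pass over those that are not, and their reading is None.
At some moment in a run one of cover may be knocked a few centimetres aside while the robot is not near it.
Once in a run the grip may slacken for a moment while it holds something.
It also fails if it takes over 208 s, if anything falls off the work surface, if the arm or the gripper's body presses on something with over 40 N, if the wrist force passes 120 N, or if a joint passes its speed limit or range.

## Working session

There is one attempt and no reset: what is moved stays moved. The work goes in short steps, Python scripts to look and compute and a tool call to move; the robot and the scene stay as the last step left them, time stands still between calls to the robot, and variables do not carry over. Pictures are saved under pics/ and viewed, and the job is handed in when it is done.

Besides the shell and the picture viewer there is one more tool, called after "Request:" by a JSON object that holds its "name" and its "arguments", one argument or row to a line. carry_out: Moves the arm, as the interface text tells. Its arguments: {"type":"object","properties":{"steps":{"type":"array","items":{"type":"array","items":{"type":"array","items":{"type":"number"}}}},"squeeze":{"type":"number"}},"required":["steps"]}

```bash
ls; mkdir -p pics; python3 - <<'E'
from rig import r, grab_frame, workorder
import cv2, numpy as np
print(r.sense())
for n in ["side","top","wrist"]:
    f=grab_frame(n); cv2.imwrite(f"pics/{n}0.png",f["image"][:,:,::-1])
    print(n,{k:(np.round(v,3).tolist() if k!="image" else 0) for k,v in f.items()})
E
```

```text
pics
{'clock': 0.0, 'qpos': array([ 1.19562916e+00,  3.53649018e-01,  1.63413835e+00, -6.00008750e-06,
        1.15519990e+00, -2.38676844e-03]), 'qvel': array([-9.10491771e-05,  8.90067601e-04,  1.25888708e-03, -1.66041168e-03,
       -1.62497769e-03,  1.65121341e-03]), 'joint_efforts': array([ 1.22452511e-03, -6.05249476e+01, -3.42068374e+01,  1.35905043e-04,
        9.05820751e-03, -2.19894315e-05]), 'eef_pos': array([227.535276  , 581.85619515, 403.95916834]), 'tcp_rot': array([-3.14019804e+00,  2.15733646e-06,  2.76881468e+00]), 'contact_force': array([-0.31221569, -0.8306686 , -0.44019063]), 'wrist_torque': array([-0.02252747, -0.03143649,  0.00500967]), 'opening': 1.0012834026830781}
side {'image': 0, 'intrinsics': [[464.347, 0.0, 316.081], [0.0, 464.347, 198.263], [0.0, 0.0, 1.0]], 'D': [-0.066, 0.0, 0.0, 0.0, 0.0], 'eye': [-0.947, -1049.199, 566.606], 'rotation': [1.191, 0.011, -0.522]}
top {'image': 0, 'intrinsics': [[361.545, 0.0, 319.03], [0.0, 361.545, 207.759], [0.0, 0.0, 1.0]], 'D': [-0.019, 0.0, 0.0, 0.0, 0.0], 'eye': [433.958, -5.974, 1040.639], 'rotation': [0.183, -0.005, -1.569]}
wrist {'image': 0, 'intrinsics': [[323.112, 0.0, 319.693], [0.0, 323.112, 199.404], [0.0, 0.0, 1.0]], 'D': [-0.023, 0.0, 0.0, 0.0, 0.0], 'T_tool_cam': [[-0.001, 0.951, 0.309, 78.442], [1.0, 0.001, 0.0, 0.292], [-0.0, 0.309, -0.951, 30.372], [0.0, 0.0, 0.0, 1.0]]}
```

View pics/side0.png

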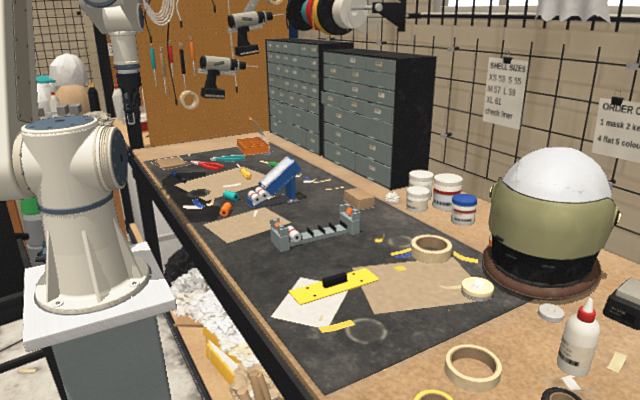

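View pics/top0.png

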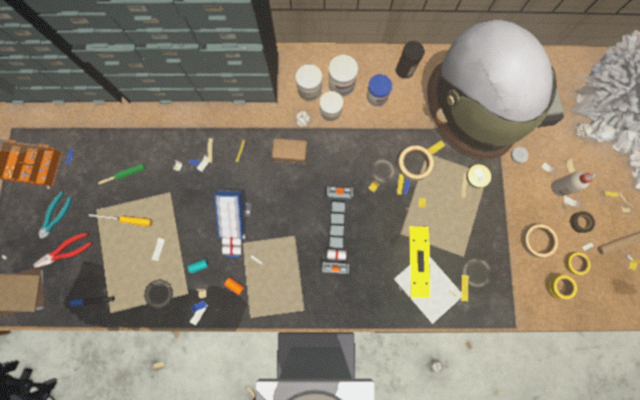

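View pics/wrist0.png

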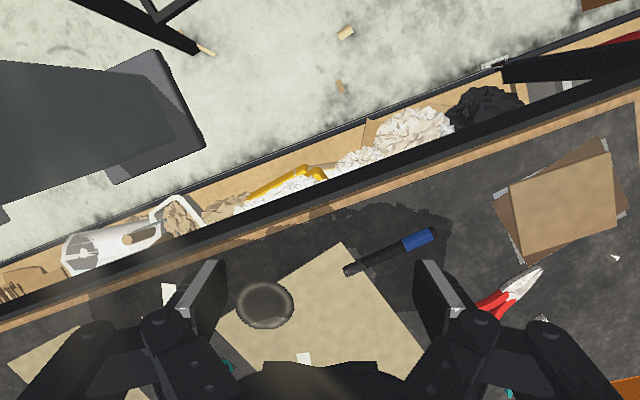

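```bash
cat > h.py <<'E'
from rig import r, grab_frame, workorder
import cv2, numpy as np
from scipy.spatial.transform import Rotation as Ro
def pose(f,s=None):
    if "eye" in f: return np.array(f["eye"]),Ro.from_euler('xyz',f["rotation"]).as_matrix()
    T=np.array(f["T_tool_cam"]); R=Ro.from_euler('xyz',s["tcp_rot"]).as_matrix()
    return R@T[:3,3]+s["eef_pos"],R@T[:3,:3]
def shot(n):
    s=r.sense(); f=grab_frame(n); f["e"],f["R"]=pose(f,s); f["s"]=s; return f
def ray(f,uv):
    p=cv2.undistortPoints(np.array(uv,float).reshape(-1,1,2),np.array(f["intrinsics"]),np.array(f["D"])).reshape(-1,2)
    d=np.c_[p[:,0],-p[:,1],-np.ones(len(p))]@f["R"].T
    return f["e"],d
def onz(f,uv,z):
    e,d=ray(f,uv); return e+d*((z-e[2])/d[:,2])[:,None]
def proj(f,P):
    c=(np.atleast_2d(P)-f["e"])@f["R"]
    q=cv2.projectPoints(c*[1,-1,-1],np.zeros(3),np.zeros(3),np.array(f["intrinsics"]),np.array(f["D"]))[0]
    return q.reshape(-1,2)
def mask(f,lo,hi):
    return cv2.inRange(cv2.cvtColor(f["image"],cv2.COLOR_RGB2HSV),np.array(lo),np.array(hi))
def blobs(m,amin=20):
    n,l,st,c=cv2.connectedComponentsWithStats(m)
    return [(np.round(c[i],1),st[i].tolist()) for i in range(1,n) if st[i,4]>=amin]
def crop(f,x0,y0,x1,y1,k,name):
    im=f["image"][y0:y1,x0:x1,::-1]; cv2.imwrite("pics/"+name,cv2.resize(im,None,fx=k,fy=k,interpolation=cv2.INTER_CUBIC))
E
python3 - <<'E'
from h import *
f=shot("top"); print(f["R"].round(2).tolist())
crop(f,190,170,450,320,3,"topc.png")
g=shot("side"); crop(g,200,140,400,310,4,"sidec.png")
print(onz(f,[[337,255],[340,193],[336,268],[231,248],[421,262],[415,162],[289,150]],43).round(0).tolist())
for n,c in [("red",([0,120,80],[6,255,255])),("yel",([24,150,120],[34,255,255])),("or",([7,150,120],[16,255,255])),("blue",([100,100,60],[125,255,255]))]:
  for k,ff in [("top",f),("side",g)]:
    print(n,k,[(b[0].tolist(),b[1]) for b in blobs(mask(ff,*c),15)])
E
```

```text
[[0.0, 0.98, -0.18], [-1.0, 0.0, 0.0], [0.01, 0.18, 0.98]]
[[487.0, -60.0, 43.0], [661.0, -70.0, 43.0], [452.0, -57.0, 43.0], [506.0, 231.0, 43.0], [469.0, -290.0, 43.0], [754.0, -287.0, 43.0], [788.0, 76.0, 43.0]]
red top [([584.5, 177.8], [581, 173, 10, 9, 38]), ([69.4, 247.7], [49, 233, 43, 28, 452]), ([231.0, 245.5], [231, 238, 1, 16, 16])]
red side [([308.9, 10.5], [306, 0, 8, 26, 126]), ([169.9, 53.4], [167, 45, 6, 18, 70]), ([115.7, 86.3], [114, 85, 5, 4, 15]), ([143.9, 126.3], [141, 122, 7, 9, 54]), ([211.0, 165.4], [198, 161, 26, 10, 162]), ([445.8, 192.2], [434, 189, 26, 6, 63]), ([463.8, 211.1], [454, 209, 21, 4, 41]), ([585.9, 315.4], [577, 306, 19, 17, 185])]
yel top [([436.5, 146.7], [430, 141, 14, 12, 83]), ([400.0, 184.2], [398, 175, 5, 19, 69]), ([373.1, 186.5], [370, 183, 7, 8, 38]), ([611.9, 193.9], [607, 193, 11, 3, 23]), ([421.9, 202.6], [419, 199, 6, 8, 40]), ([134.6, 220.4], [120, 217, 29, 7, 99]), ([419.1, 260.8], [409, 227, 21, 70, 1181]), ([576.4, 255.0], [569, 253, 18, 8, 31]), ([633.0, 264.7], [630, 261, 7, 8, 41]), ([575.7, 269.4], [568, 262, 21, 12, 50])
[... 1060 characters left out ...]
 [116, 206, 6, 9, 24]), ([348.8, 210.7], [346, 208, 6, 7, 30]), ([121.5, 223.6], [118, 214, 8, 23, 56])]
blue top [([379.8, 85.2], [369, 75, 22, 21, 362]), ([69.3, 156.4], [66, 150, 7, 14, 51]), ([193.8, 161.7], [190, 159, 9, 6, 36]), ([406.2, 186.6], [404, 180, 6, 14, 47]), ([233.1, 202.5], [214, 192, 29, 45, 174]), ([232.0, 256.0], [226, 255, 13, 3, 19]), ([76.0, 302.0], [70, 299, 13, 7, 83]), ([198.0, 305.8], [191, 301, 15, 11, 85])]
blue side [([285.2, 181.3], [266, 161, 35, 39, 610]), ([173.7, 173.1], [172, 171, 5, 5, 18]), ([464.3, 199.6], [452, 194, 25, 12, 248]), ([249.4, 201.4], [247, 197, 6, 10, 33]), ([197.2, 202.9], [193, 198, 11, 9, 47]), ([402.8, 255.4], [395, 253, 17, 5, 40])]
```

View pics/topc.png

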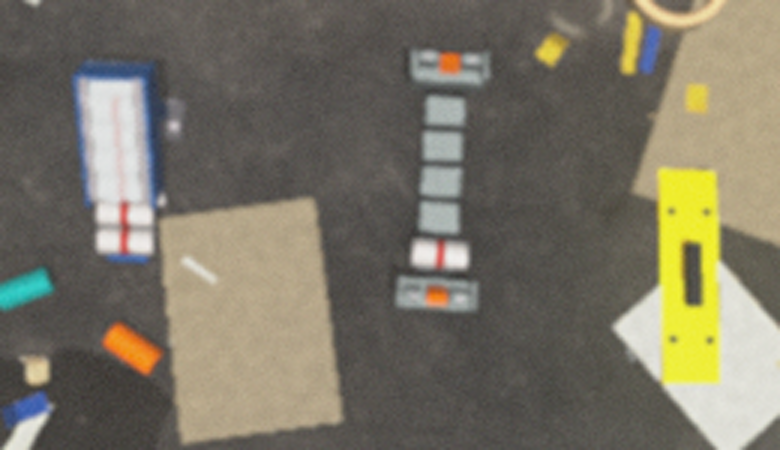

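View pics/sidec.png

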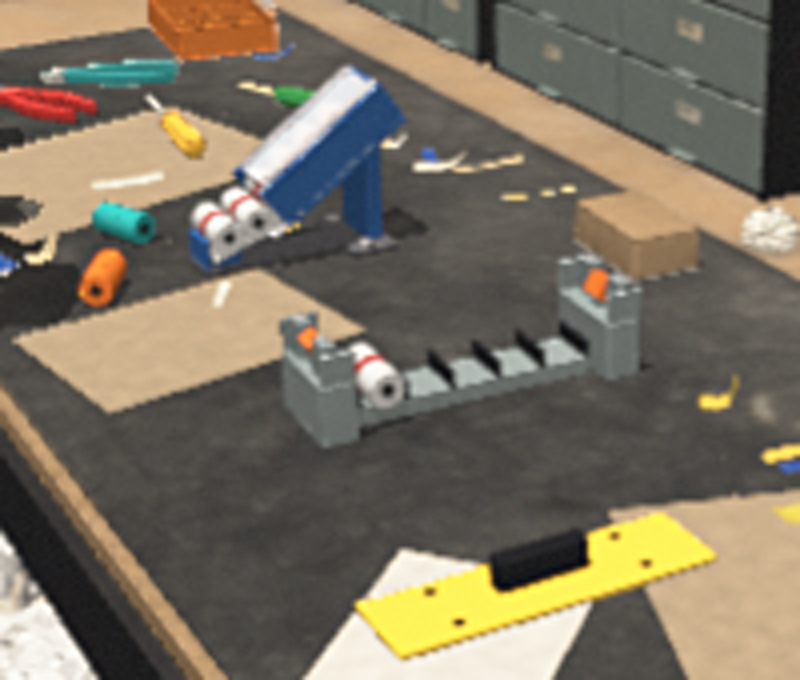

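```bash
cat >> h.py <<'E'
def go(x,y,z,yaw=None):
    s=r.sense(); R=Ro.from_euler('xyz',s["tcp_rot"]).as_matrix()
    d=R.T@(np.array([x,y,z])-s["eef_pos"]); sp=0
    if yaw is not None:
        sp=-np.degrees((yaw-s["tcp_rot"][2]+np.pi)%(2*np.pi)-np.pi)
    print("tcp",s["eef_pos"].round(1),s["tcp_rot"].round(4),"open",round(s["opening"],3),"F",s["contact_force"].round(1),"t",round(s["clock"],2))
    print("ROW",(d/1000).round(4).tolist(),round(sp,2)); return d
E
python3 - <<'E'
from h import *
go(506,231,340,np.pi)
E
```

```text
tcp [227.6 582.  404.4] [-3.141   0.      2.7688] open 1.002 F [-0.  -0.2  0.4] t 0.25
ROW [-0.3871, -0.2254, 0.0645] -21.36
```

Possible confusions for the bottom spacer (top camera pixels):
- red-banded round at the chute mouth (231,250)
- second of the file (231,241)
- turquoise look-alike (197,266)
- orange look-alike (234,286)
- kept spacer in the tray (337,255)

I choose (231,250), the lowest one sitting in the chute. I'll check it with the wrist camera from above.

Request:
{"name": "carry_out", "arguments": {
  "steps": [
    [[100,-0.387,-0.225,0.064,-21.4],[100,-0.387,-0.225,0.064,-21.4],[100,-0.387,-0.225,0.064,-21.4],[100,-0.387,-0.225,0.064,-21.4],[100,-0.387,-0.225,0.064,-21.4],[100,-0.387,-0.225,0.064,-21.4],[100,-0.387,-0.225,0.064,-21.4],[100,-0.387,-0.225,0.064,-21.4]]
  ]
}}

```text
clock: 1.05
eef_pos: [473.8, 271.6, 348.1]
tcp_rot: [-3.141, 0.0, -3.141]
contact_force: [1.2, 0.5, -0.5]
opening: 1.001
```

Request:
{"name": "carry_out", "arguments": {
  "steps": [
    [[100,0,0,0,0],[100,0,0,0,0]]
  ]
}}

```text
clock: 1.25
eef_pos: [474.3, 270.5, 347.8]
tcp_rot: [-3.141, -0.001, 3.139]
contact_force: [0.1, -0.2, 0.0]
opening: 0.999
```

```bash
python3 - <<'E'
from h import *
go(506,231,340,np.pi)
f=shot("wrist"); cv2.imwrite("pics/w1.png",f["image"][:,:,::-1]); np.save("w1.npy",f,allow_pickle=True)
E
```

```text
tcp [474.3 270.5 347.8] [-3.1411e+00 -5.0000e-04  3.1394e+00] open 0.999 F [ 0.1 -0.2  0. ] t 1.25
ROW [-0.0318, -0.0394, 0.0078] -0.12
```

View pics/w1.png

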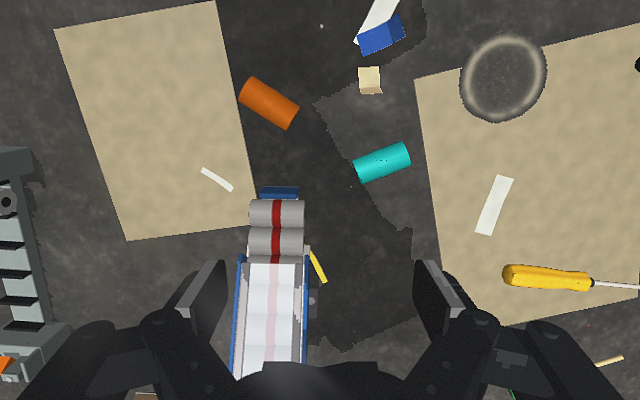

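```bash
cat >> h.py <<'E'
def tang(f,uv,z,rad,side):
    # centre x of a cylinder along y (radius rad, axis height z) whose silhouette passes uv; side +1: edge on -x side
    e,d=ray(f,[uv]); d=d[0]; p=e+d*(z-e[2])/d[2]
    a=np.hypot(d[0],d[2]); return p[0]+side*rad*a/abs(d[2]), p[1]
E
python3 - <<'E'
from h import *
f=np.load("w1.npy",allow_pickle=True).item()
im=f["image"].astype(int)
for c in (258,266,290,298): print(c,[im[y,c].tolist() for y in range(190,236,2)])
hsv=mask(f,[0,110,60],[8,255,255]); print(blobs(hsv,15)); h2=mask(f,[172,110,60],[180,255,255]); print(blobs(h2|hsv,15))
for row in (206,213,220): print(row,im[row,244:312].sum(1).tolist())
E
```

```text
258 [[54, 50, 51], [53, 51, 48], [54, 49, 41], [51, 47, 38], [48, 47, 44], [113, 113, 109], [128, 127, 125], [139, 137, 136], [152, 147, 144], [157, 156, 152], [166, 162, 161], [175, 173, 171], [167, 165, 162], [162, 159, 156], [156, 153, 150], [152, 149, 146], [147, 145, 142], [135, 136, 131], [107, 105, 104], [111, 110, 105], [126, 123, 121], [139, 137, 135], [148, 146, 142]]
266 [[27, 51, 77], [32, 51, 76], [41, 76, 121], [45, 77, 123], [45, 74, 118], [108, 105, 100], [127, 125, 121], [135, 134, 130], [149, 147, 145], [157, 155, 153], [164, 163, 159], [175, 173, 171], [171, 167, 165], [166, 164, 160], [158, 155, 152], [151, 149, 143], [148, 146, 143], [138, 136, 131], [118, 117, 114], [112, 110, 107], [124, 122, 119], [134, 132, 130], [146, 145, 140]]
290 [[28, 51, 77], [32, 53, 79], [43, 75, 117], [43, 81, 129], [42, 70, 110], [98, 93, 90], [116, 115, 113], [130, 129, 125], [143, 142, 139], [153, 150, 145], [159, 157, 154], [166, 164, 160], [167, 164, 161], [166, 164, 160], [164, 159, 157], [156, 154, 150], [155, 153, 150], [143, 141, 137], [128, 126, 125], [102, 101, 98], [113, 
[... 856 characters left out ...]
 155, 154]
213 [466, 471, 473, 479, 328, 465, 509, 502, 506, 504, 501, 506, 509, 507, 507, 505, 505, 504, 503, 506, 507, 507, 506, 496, 502, 506, 523, 409, 239, 190, 202, 217, 200, 212, 204, 178, 303, 494, 510, 503, 502, 493, 498, 495, 494, 497, 496, 497, 487, 492, 492, 498, 492, 493, 498, 498, 488, 494, 511, 418, 174, 113, 148, 158, 142, 144, 136, 156]
220 [482, 476, 471, 465, 471, 452, 442, 444, 455, 443, 445, 444, 445, 451, 447, 451, 449, 445, 449, 443, 444, 449, 443, 447, 448, 455, 466, 364, 220, 175, 203, 201, 197, 183, 193, 179, 302, 457, 459, 451, 453, 455, 457, 455, 455, 456, 460, 452, 462, 460, 458, 461, 463, 462, 462, 464, 465, 473, 481, 359, 240, 158, 151, 158, 163, 156, 168, 174]
```

```bash
python3 - <<'E'
from h import *
f=np.load("w1.npy",allow_pickle=True).item()
for uv in ([258,199.2],[276,198.5],[298,197.3]): print(tang(f,uv,32,13,1))
# seam: ray through tangent midpoint of 1 and 2: spacer 2 centre 24.7 behind, 8 higher; contact point (12.4,+4)
print("seam",onz(f,[[258,226.5],[276,227.5],[298,228.7]],37).round(1).tolist())
print("band",onz(f,[[275.8,208],[275.6,215]],45).round(1).tolist())
print("ends top",onz(f,[[248.3,213],[303.8,213]],45).round(1).tolist())
# file walls: chute blue side walls
m=mask(f,[98,90,40],[125,255,255]); print(blobs(m,15))
t=shot("top");
for u in ([231.3,249.7],):print("top",onz(t,[u],44).round(1))
R=t["image"].astype(int); rr=(R[:,:,0]-R[:,:,1:].max(2)); rr[:, :225]=0; rr[:,238:]=0; rr[:190]=0;rr[258:]=0
for y in range(195,257,3):
  w=np.clip(rr[y,225:238]-15,0,None); print(y, round((w*np.arange(225,238)).sum()/max(w.sum(),1),2), w.sum(), end=' | ')
E
```

```text
(np.float64(501.67395546764254), np.float64(212.9078809968202))
(np.float64(501.04002679807064), np.float64(229.68503828034625))
(np.float64(499.92730025352716), np.float64(250.1430422632067))
seam [[513.3, 212.2, 37.0], [514.4, 229.1, 37.0], [515.7, 249.7, 37.0]]
band [[492.1, 231.0, 45.0], [498.8, 230.5, 45.0]]
ends top [[496.8, 206.0, 45.0], [497.0, 255.9, 45.0]]
[(array([380.8,  35.8]), [356, 14, 50, 43, 1079]), (array([278.4, 192.7]), [259, 187, 40, 12, 436]), (array([235.1, 309.8]), [228, 253, 19, 121, 547]), (array([305.5, 308.5]), [302, 255, 9, 109, 518])]
top [[500.9 229.8  44. ]]
195 0.0 0 | 198 0.0 0 | 201 0.0 0 | 204 228.0 2 | 207 0.0 0 | 210 0.0 0 | 213 229.0 1 | 216 229.0 1 | 219 0.0 0 | 222 0.0 0 | 225 229.0 2 | 228 0.0 0 | 231 230.0 2 | 234 230.0 1 | 237 230.89 38 | 240 230.79 134 | 243 230.82 110 | 246 231.39 102 | 249 230.87 130 | 252 230.85 117 | 255 0.0 0 |
```

```bash
python3 - <<'E'
from h import *
f=np.load("w1.npy",allow_pickle=True).item()
m=mask(f,[98,90,40],[125,255,255])
pts=[];
for c in range(262,297,3):
    ys=np.where(m[180:199,c])[0]
    if len(ys): pts.append([c,180+ys.min()])
print(pts); P=onz(f,pts,29); print(P.round(1).tolist(), np.polyfit(P[:,1],P[:,0],1))
# lip top front edge: brightness change
hsv=cv2.cvtColor(f["image"],cv2.COLOR_RGB2HSV)
print([hsv[186:200,c,2].tolist() for c in (264,278,292)])
crop(f,215,170,335,330,5,"w1c.png")
E
```

```text
[[262, np.int64(189)], [265, np.int64(187)], [268, np.int64(187)], [271, np.int64(187)], [274, np.int64(187)], [277, np.int64(187)], [280, np.int64(187)], [283, np.int64(187)], [286, np.int64(188)], [289, np.int64(188)], [292, np.int64(188)], [295, np.int64(188)]]
[[479.0, 216.6, 29.0], [477.1, 219.5, 29.0], [477.1, 222.3, 29.0], [477.1, 225.1, 29.0], [477.1, 227.9, 29.0], [477.2, 230.7, 29.0], [477.2, 233.5, 29.0], [477.2, 236.3, 29.0], [478.1, 239.0, 29.0], [478.2, 241.8, 29.0], [478.2, 244.6, 29.0], [478.2, 247.4, 29.0]] [1.55203567e-02 4.74039539e+02]
[[77, 81, 75, 82, 78, 79, 77, 106, 123, 133, 122, 119, 125, 126], [72, 79, 80, 81, 79, 80, 80, 94, 120, 131, 125, 118, 116, 96], [65, 79, 82, 78, 80, 80, 75, 80, 115, 129, 131, 119, 109, 133]]
```

View pics/w1c.png

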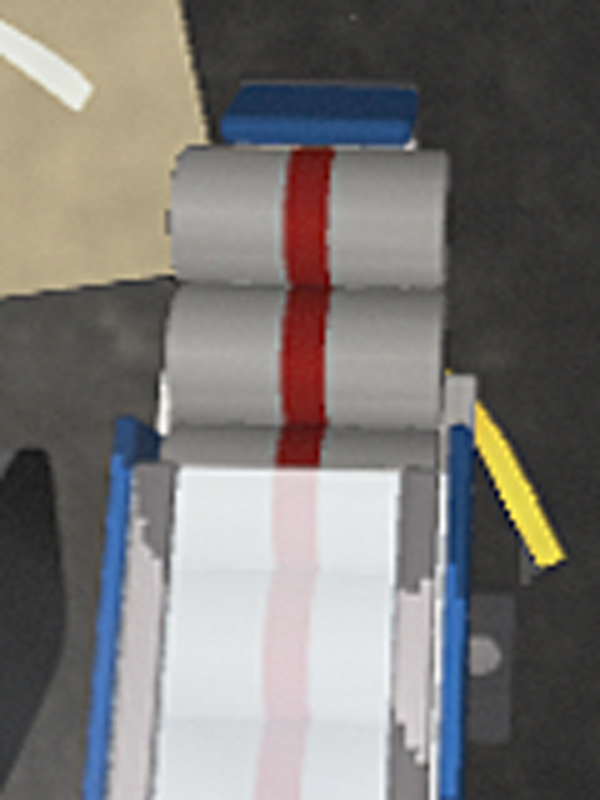

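```bash
python3 - <<'E'
from h import *
go(501,230.7,250,3.12)
go(501,230.7,186,3.12)
E
```

```text
tcp [473.4 272.1 348.1] [-3.1415 -0.     -3.1408] open 1.002 F [0.2 0.4 0.3] t 1.35
ROW [-0.0276, -0.0414, 0.0981] 1.28
tcp [473.4 272.1 348.1] [-3.1415 -0.     -3.1408] open 1.002 F [0.2 0.4 0.3] t 1.35
ROW [-0.0276, -0.0414, 0.1621] 1.28
```

Request:
{"name": "carry_out", "arguments": {
  "steps": [
    [[100,-0.027,-0.041,0.05,1.3],[100,-0.027,-0.041,0.098,1.3],[100,-0.027,-0.041,0.098,1.3],[100,-0.027,-0.041,0.098,1.3]]
  ]
}}

```text
clock: 1.75
eef_pos: [499.2, 231.7, 248.6]
tcp_rot: [-3.14, -0.004, 3.121]
contact_force: [0.5, -0.4, -0.3]
opening: 1.002
```

```bash
python3 - <<'E'
from h import *
go(501,230.7,186,3.12)
f=shot("wrist"); cv2.imwrite("pics/w2.png",f["image"][:,:,::-1]); np.save("w2.npy",f,allow_pickle=True)
go(501,230.7,186,3.12)
E
```

```text
tcp [499.2 231.7 248.6] [-3.1398 -0.0042  3.1206] open 1.002 F [ 0.5 -0.4 -0.3] t 1.75
ROW [-0.0021, -0.0009, 0.0626] 0.03
tcp [499.9 232.2 250.3] [-3.1412e+00 -1.5000e-03  3.1208e+00] open 0.996 F [-0.5 -0.4  0.2] t 1.8
ROW [-0.0012, -0.0015, 0.0643] 0.05
```

View pics/w2.png

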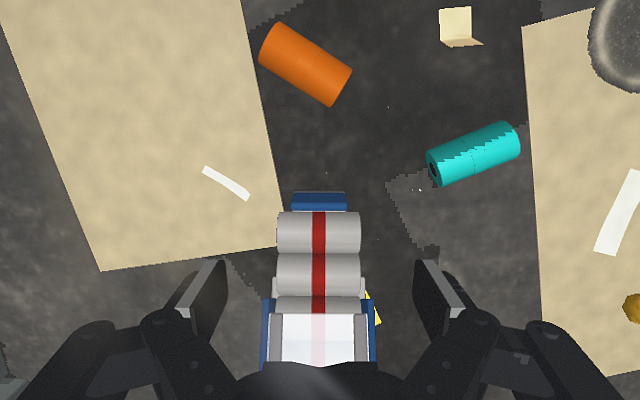

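```bash
python3 - <<'E'
from h import *
f=np.load("w2.npy",allow_pickle=True).item(); im=f["image"].astype(int)
print([im[y,300].tolist() for y in range(206,216)],[im[y,300].sum() for y in range(246,260)])
print([im[232,c].sum() for c in range(272,284)],[im[232,c].sum() for c in range(355,367)],[im[232,c].tolist() for c in range(308,328)])
print(tang(f,[318.5,211.5],32,13,1), onz(f,[[318.5,232],[277,232],[360,232]],45))
E
```

```text
[[52, 93, 148], [48, 88, 142], [47, 86, 133], [40, 78, 126], [94, 115, 143], [167, 161, 151], [108, 104, 103], [122, 122, 119], [130, 128, 125], [136, 136, 133]] [np.int64(518), np.int64(502), np.int64(483), np.int64(473), np.int64(453), np.int64(442), np.int64(411), np.int64(322), np.int64(335), np.int64(362), np.int64(371), np.int64(386), np.int64(409), np.int64(419)]
[np.int64(528), np.int64(532), np.int64(545), np.int64(560), np.int64(408), np.int64(548), np.int64(599), np.int64(602), np.int64(596), np.int64(593), np.int64(591), np.int64(596)] [np.int64(557), np.int64(558), np.int64(560), np.int64(559), np.int64(575), np.int64(550), np.int64(239), np.int64(148), np.int64(167), np.int64(174), np.int64(169), np.int64(173)] [[197, 195, 192], [196, 194, 191], [203, 205, 201], [192, 175, 170], [161, 75, 74], [158, 32, 27], [157, 34, 31], [155, 34, 30], [157, 40, 35], [159, 40, 37], [158, 37, 34], [159, 42, 37], [159, 41, 37], [157, 39, 34], [159, 42, 40], [156, 38, 32], [156, 27, 24], [171, 107, 103], [193, 195, 191], [195, 197, 193]]
(np.float64(501.9347791791322), np.float64(230.80558751782894)) [[496.11022498 230.68397985  45.        ]
 [495.59391816 206.4805084   45.        ]
 [496.6418129  254.8747446   45.        ]]
```

Request:
{"name": "carry_out", "arguments": {
  "steps": [
    [[100,-0.002,-0.001,0.04,0],[100,-0.002,-0.001,0.064,0],[100,-0.002,-0.001,0.064,0],[50,-0.002,-0.001,0.064,0],[40,-0.002,-0.001,0.064,0],[40,-0.002,-0.001,0.064,0],[40,-0.002,-0.001,0.064,0],[40,-0.002,-0.001,0.064,0]]
  ],
  "squeeze": 40
}}

```text
clock: 2.6
eef_pos: [502.5, 231.8, 188.5]
tcp_rot: [3.14, 0.001, 3.121]
contact_force: [-2.0, 1.8, 8.3]
opening: 0.579
```

```bash
python3 - <<'E'
from h import *
go(501,230.7,186,3.12)
f=shot("wrist"); cv2.imwrite("pics/w3.png",f["image"][:,:,::-1])
E
```

```text
tcp [502.5 231.8 188.5] [3.1404e+00 1.2000e-03 3.1207e+00] open 0.579 F [-2.   1.8  8.3] t 2.6
ROW [0.0015, -0.0011, 0.0025] 0.04
```

View pics/w3.png

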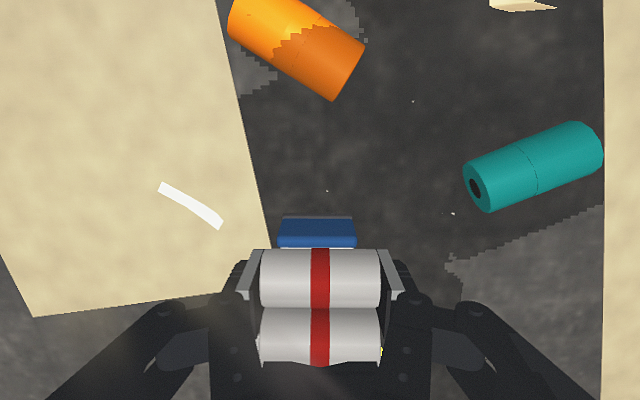

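Request:
{"name": "carry_out", "arguments": {
  "steps": [
    [[40,0.002,0,-0.005,0],[40,0.005,0,-0.012,0],[40,0.012,0,-0.022,0],[40,0.022,0,-0.034,0],[40,0.03,0,-0.05,0],[40,0.03,0,-0.05,0]]
  ]
}}

```text
clock: 3.25
eef_pos: [472.1, 232.6, 240.7]
tcp_rot: [3.139, 0.004, 3.121]
contact_force: [0.3, 0.3, -0.6]
opening: 0.577
```

```bash
python3 - <<'E'
from h import *
go(472,230.7,236,3.12)
f=shot("wrist"); cv2.imwrite("pics/w4.png",f["image"][:,:,::-1])
f=shot("top"); crop(f,190,170,450,320,3,"t4.png"); np.save("t4.npy",f,allow_pickle=True)
E
```

```text
tcp [472.1 232.6 240.7] [3.139  0.0037 3.1211] open 0.577 F [ 0.3  0.3 -0.6] t 3.25
ROW [0.0, -0.002, 0.0047] 0.07
```

View pics/w4.png

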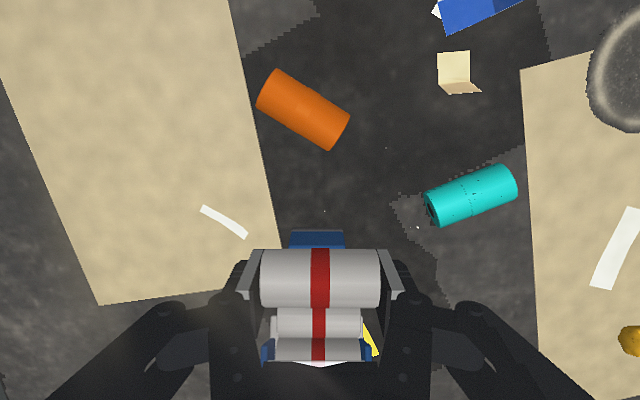

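View pics/t4.png

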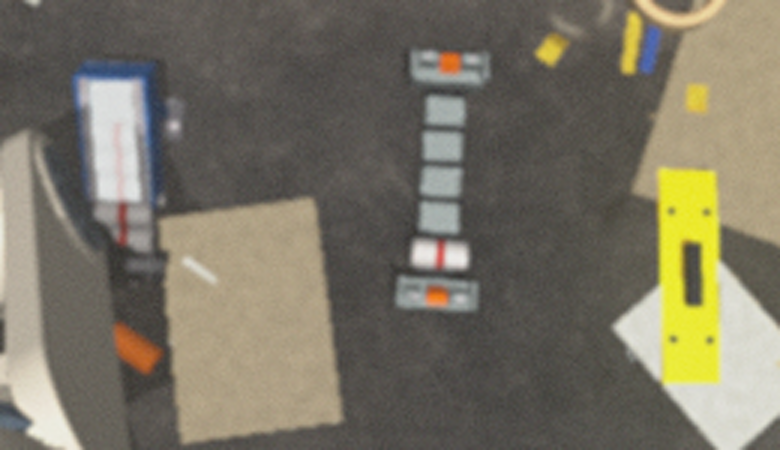

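```bash
python3 - <<'E'
from h import *
f=np.load("t4.npy",allow_pickle=True).item()
q=np.array([[440,217],[441.5,182],[443,146],[445,110]])/3+[190,170]
P=onz(f,q,14); print(P.round(1)); 
k=np.array([[441,254.5]])/3+[190,170]; print("kept",onz(f,k,38).round(1))
o=onz(f,[[339.5,190.3],[335.4,268.1]],58); print(o.round(1)); d=o[0]-o[1]; print("yaw",np.arctan2(d[1],d[0]), "mid",o.mean(0))
d=P[3]-P[0];print(np.arctan2(d[1],d[0]), np.linalg.norm(d)/3)
go(570,-70,340,np.pi)
E
```

```text
[[524.5 -61.2  14. ]
 [557.8 -62.8  14. ]
 [592.5 -64.5  14. ]
 [627.6 -66.7  14. ]]
kept [[488.  -60.6  38. ]]
[[665.8 -67.7  58. ]
 [451.5 -55.   58. ]]
yaw -0.059590246990286554 mid [558.62961225 -61.34949135  58.        ]
-0.05361424709798657 34.40100473612558
tcp [472.6 232.5 239.2] [3.1395e+00 2.9000e-03 3.1210e+00] open 0.579 F [-0.4 -0.5  0.1] t 3.35
ROW [-0.1039, -0.3002, -0.1011] -1.18
```

Request:
{"name": "carry_out", "arguments": {
  "steps": [
    [[40,-0.02,-0.04,-0.1,0],[40,-0.155,-0.3,-0.1,2],[40,-0.155,-0.3,-0.1,2],[40,-0.155,-0.3,-0.1,2],[40,-0.155,-0.3,-0.1,2],[40,-0.155,-0.3,-0.1,2],[40,-0.155,-0.3,-0.1,2],[40,-0.155,-0.3,-0.1,2]]
  ]
}}

```text
clock: 4.15
eef_pos: [622.8, -74.7, 339.2]
tcp_rot: [3.14, 0.005, 3.084]
contact_force: [0.7, -0.3, -0.4]
opening: 0.576
```

```bash
python3 - <<'E'
from h import *
go(630,-65,340,3.086)
E
```

```text
tcp [622.8 -74.7 339.2] [3.1404 0.0047 3.0836] open 0.576 F [ 0.7 -0.3 -0.4] t 4.15
ROW [-0.0066, 0.0101, -0.0008] -0.14
```

```bash
python3 - <<'E'
from h import *
f=shot("wrist"); cv2.imwrite("pics/w5.png",f["image"][:,:,::-1]); np.save("w5.npy",f,allow_pickle=True)
E
```

```text
(no output)
```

View pics/w5.png

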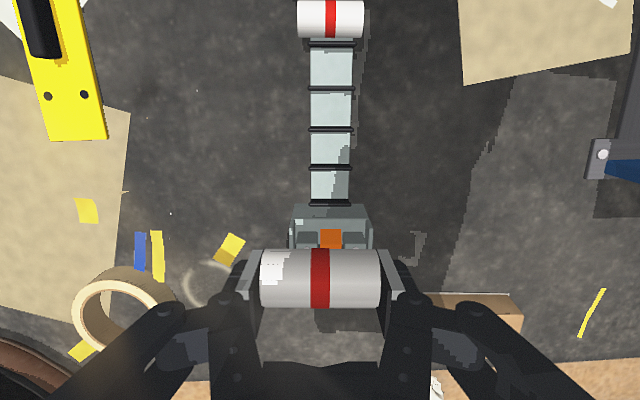

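```bash
python3 - <<'E'
from h import *
f=np.load("w5.npy",allow_pickle=True).item(); im=f["image"].astype(int).sum(2)
print([(y,int(im[y,322:338].mean())) for y in range(36,210)])
for y in (66,110,150,185):
  print(y,[int(v) for v in im[y,300:362]])
E
```

```text
[(36, 217), (37, 255), (38, 416), (39, 425), (40, 410), (41, 97), (42, 192), (43, 269), (44, 127), (45, 109), (46, 53), (47, 140), (48, 324), (49, 428), (50, 422), (51, 431), (52, 498), (53, 624), (54, 645), (55, 636), (56, 634), (57, 633), (58, 632), (59, 630), (60, 631), (61, 632), (62, 630), (63, 630), (64, 629), (65, 629), (66, 631), (67, 630), (68, 630), (69, 632), (70, 633), (71, 633), (72, 633), (73, 634), (74, 634), (75, 634), (76, 633), (77, 631), (78, 633), (79, 630), (80, 628), (81, 626), (82, 628), (83, 634), (84, 666), (85, 458), (86, 186), (87, 233), (88, 190), (89, 123), (90, 123), (91, 406), (92, 399), (93, 494), (94, 633), (95, 627), (96, 621), (97, 618), (98, 616), (99, 618), (100, 617), (101, 620), (102, 618), (103, 621), (104, 619), (105, 624), (106, 624), (107, 625), (108, 626), (109, 626), (110, 627), (111, 623), (112, 623), (113, 620), (114, 622), (115, 620), (116, 619), (117, 622), (118, 620), (119, 620), (120, 621), (121, 621), (122, 618), (123, 618), (124, 631), (125, 695), (126, 179), (127, 59), (128, 139), (129, 278), (130, 155), (131, 97), (132, 332), (13
[... 1472 characters left out ...]
 626, 647, 566, 213, 218, 243, 251, 242, 253, 254, 178, 164, 180, 174]
150 [230, 225, 240, 236, 236, 240, 239, 249, 244, 238, 259, 606, 649, 633, 628, 623, 625, 621, 625, 622, 622, 622, 623, 627, 620, 620, 619, 617, 625, 614, 618, 616, 618, 617, 621, 618, 615, 615, 617, 639, 422, 381, 394, 399, 403, 412, 400, 409, 414, 300, 185, 179, 179, 178, 187, 180, 186, 189, 191, 183, 187, 204]
185 [285, 279, 289, 284, 289, 290, 292, 294, 293, 293, 207, 576, 649, 635, 628, 616, 614, 619, 614, 613, 609, 622, 621, 621, 628, 620, 622, 617, 613, 610, 617, 619, 648, 430, 380, 405, 405, 408, 406, 407, 403, 405, 400, 406, 401, 403, 408, 404, 262, 193, 197, 193, 187, 196, 189, 179, 182, 173, 169, 167, 173, 172]
```

```bash
python3 - <<'E'
from h import *
f=np.load("w5.npy",allow_pickle=True).item()
A=onz(f,[[330,43],[330,87],[330,129],[330,168],[330,204]],27); print(A.round(1)); print(np.diff(A[:,0]))
B=onz(f,[[330.9,66],[330.5,110],[330,150],[329.4,185]],14); print(B.round(1)); print(np.polyfit(B[:,0],B[:,1],1))
t=np.load("t4.npy",allow_pickle=True).item()
im=t["image"].astype(int).sum(2)[:,330:345]
print([(y,int(im[y,4:10].mean())) for y in range(196,262)])
k=onz(f,[[330.5,20]],40); print("kept~",k)
E
```

```text
[[507.2 -59.2  27. ]
 [540.4 -60.9  27. ]
 [574.5 -62.6  27. ]
 [608.5 -64.3  27. ]
 [642.4 -66.   27. ]]
[33.19998116 34.08669426 34.06649148 33.81298846]
[[523.4 -58.9  14. ]
 [559.4 -61.   14. ]
 [594.7 -63.2  14. ]
 [627.9 -65.4  14. ]]
[ -0.06238693 -26.15423991]
[(196, 477), (197, 381), (198, 279), (199, 226), (200, 195), (201, 268), (202, 400), (203, 481), (204, 511), (205, 515), (206, 509), (207, 507), (208, 512), (209, 512), (210, 485), (211, 383), (212, 261), (213, 301), (214, 437), (215, 499), (216, 513), (217, 514), (218, 506), (219, 514), (220, 512), (221, 507), (222, 479), (223, 376), (224, 272), (225, 331), (226, 451), (227, 506), (228, 512), (229, 516), (230, 510), (231, 514), (232, 510), (233, 515), (234, 484), (235, 373), (236, 288), (237, 357), (238, 469), (239, 511), (240, 521), (241, 519), (242, 519), (243, 513), (244, 518), (245, 521), (246, 494), (247, 387), (248, 266), (249, 254), (250, 337), (251, 429), (252, 491), (253, 536), (254, 552), (255, 556), (256, 542), (257, 514), (258, 453), (259, 359), (260, 266), (261, 213)]
kept~ [[493.26068628 -58.57824746  40.        ]]
```

```bash
python3 - <<'E'
from h import *
go(625.5,-65.5,210,3.082)
E
```

```text
tcp [623.5 -75.7 339.5] [3.1411 0.0056 3.0831] open 0.574 F [ 2.1 -1.8 -0.6] t 4.2
ROW [-0.0007, 0.0103, 0.1295] 0.06
```

Request:
{"name": "carry_out", "arguments": {
  "steps": [
    [[40,-0.001,0.01,0.04,0],[40,-0.001,0.01,0.085,0],[40,-0.001,0.01,0.129,0],[40,-0.001,0.01,0.129,0],[40,-0.001,0.01,0.129,0]]
  ]
}}

```text
clock: 4.7
eef_pos: [625.5, -65.3, 210.0]
tcp_rot: [3.141, 0.003, 3.083]
contact_force: [1.0, 0.5, -0.3]
opening: 0.574
```

```bash
python3 - <<'E'
from h import *
go(625.5,-65.5,183,3.082)
f=shot("wrist"); cv2.imwrite("pics/w6.png",f["image"][:,:,::-1]); np.save("w6.npy",f,allow_pickle=True)
E
```

```text
tcp [625.5 -65.3 210. ] [3.1408 0.0032 3.0834] open 0.574 F [ 1.   0.5 -0.3] t 4.7
ROW [0.0001, -0.0002, 0.027] 0.08
```

View pics/w6.png

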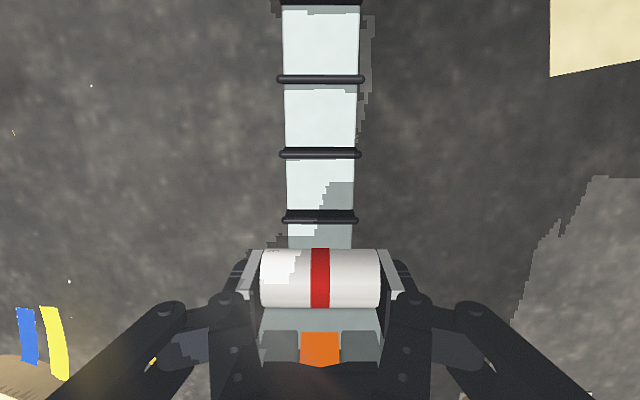

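Request:
{"name": "carry_out", "arguments": {
  "steps": [
    [[40,0,0,0.014,0],[40,0,0,0.027,0],[40,0,0,0.027,0],[40,0,0,0.027,0]]
  ]
}}

```text
clock: 5.15
eef_pos: [626.5, -65.5, 184.7]
tcp_rot: [3.141, 0.006, 3.083]
contact_force: [-0.4, -0.8, -0.5]
opening: 0.579
```

Request:
{"name": "carry_out", "arguments": {
  "steps": [
    [[75,0,0,0,0],[90,0,0,0,0],[100,0,0,0,0],[100,0,0,0,0],[100,0,0,-0.02,0],[100,0,0,-0.06,0],[100,0,0,-0.06,0]]
  ]
}}

```text
clock: 5.85
eef_pos: [628.1, -65.7, 249.4]
tcp_rot: [3.141, 0.013, 3.083]
contact_force: [1.1, -0.2, 0.9]
opening: 0.999
```

```bash
python3 - <<'E'
from h import *
go(502,230.7,250,3.12)
f=shot("wrist"); cv2.imwrite("pics/w7.png",f["image"][:,:,::-1]); np.save("w7.npy",f,allow_pickle=True)
E
```

```text
tcp [628.1 -65.7 249.4] [3.1414 0.0135 3.0834] open 0.999 F [ 1.1 -0.2  0.9] t 5.85
ROW [0.1431, 0.2886, -0.0024] -2.1
```

View pics/w7.png

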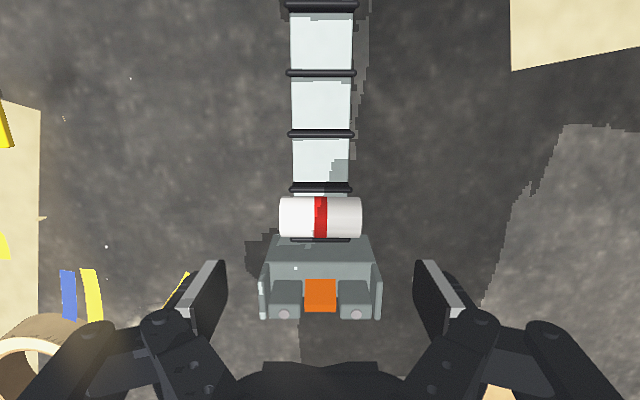

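Request:
{"name": "carry_out", "arguments": {
  "steps": [
    [[100,0.05,0.02,-0.005,-0.5],[100,0.09,0.06,-0.005,-1],[100,0.13,0.1,-0.005,-1.5],[100,0.155,0.145,-0.005,-2.1],[100,0.155,0.195,-0.005,-2.1],[100,0.15,0.24,-0.005,-2.1],[100,0.143,0.288,-0.005,-2.1],[100,0.143,0.288,-0.005,-2.1]]
  ]
}}

```text
clock: 6.7
eef_pos: [501.9, 234.7, 250.8]
tcp_rot: [3.14, 0.013, 3.123]
contact_force: [-0.1, -0.5, 0.0]
opening: 0.999
```

Request:
{"name": "carry_out", "arguments": {
  "steps": [
    [[100,0,0,0,0],[100,0,0,0,0]]
  ]
}}

```text
clock: 6.9
eef_pos: [501.3, 234.3, 250.0]
tcp_rot: [3.141, 0.012, 3.124]
contact_force: [0.5, -0.6, 0.1]
opening: 1.002
```

```bash
python3 - <<'E'
from h import *
go(502,230.7,187,3.12)
f=shot("wrist"); cv2.imwrite("pics/w8.png",f["image"][:,:,::-1]); np.save("w8.npy",f,allow_pickle=True)
go(502,230.7,187,3.12)
E
```

```text
tcp [501.3 234.3 250. ] [3.1407 0.0118 3.1239] open 1.002 F [ 0.5 -0.6  0.1] t 6.9
ROW [-0.0, -0.0036, 0.063] 0.22
tcp [501.4 233.7 250.1] [3.1409 0.0118 3.123 ] open 0.999 F [-0.5 -0.5 -0.7] t 6.95
ROW [0.0, -0.003, 0.0631] 0.17
```

View pics/w8.png

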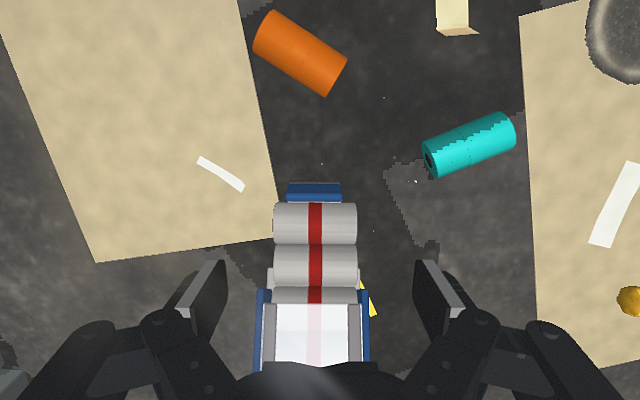

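```bash
python3 - <<'E'
s=open('h.py').read()
s=s.replace("d=R.T@(np.array([x,y,z])-s[\"eef_pos\"]); sp=0","d=R.T@(np.array([x,y,z-155])-s[\"eef_pos\"]-R[:,2]*155); sp=0\n    print('grasp pt',(s['eef_pos']+R[:,2]*155).round(1),'tilt',R[:2,2].round(4))")
open('h.py','w').write(s)
from h import *
f=np.load("w8.npy",allow_pickle=True).item(); im=f["image"].astype(int).sum(2)
print([int(v) for v in im[196:210,300]])
print(tang(f,[316,202.5],32,13,1), onz(f,[[315.5,224],[273.5,224],[357,224]],45).round(1))
go(502,230.7,187,3.12)
E
```

```text
[306, 285, 281, 263, 247, 345, 495, 335, 383, 409, 418, 425, 438, 453]
(np.float64(502.05980261186323), np.float64(232.3754969256998)) [[497.  232.   45. ]
 [496.6 207.5  45. ]
 [497.5 256.2  45. ]]
grasp pt [503.2 233.7  95.2] tilt [0.0118 0.0005]
tcp [501.4 233.7 250.1] [3.1409 0.0118 3.123 ] open 0.999 F [-0.5 -0.5 -0.7] t 6.95
ROW [0.0019, -0.0031, 0.0631] 0.17
```

Request:
{"name": "carry_out", "arguments": {
  "steps": [
    [[100,0.002,-0.002,0.04,0],[100,0.002,-0.002,0.063,0],[100,0.002,-0.002,0.063,0],[50,0.002,-0.002,0.063,0],[40,0.002,-0.002,0.063,0],[40,0.002,-0.002,0.063,0],[40,0.002,-0.002,0.063,0],[40,0.002,-0.002,0.063,0]]
  ]
}}

```text
clock: 7.75
eef_pos: [500.7, 231.7, 188.6]
tcp_rot: [3.14, 0.014, 3.123]
contact_force: [0.3, -3.5, 7.0]
opening: 0.579
```

Request:
{"name": "carry_out", "arguments": {
  "steps": [
    [[40,0.002,0,-0.005,0],[40,0.005,0,-0.012,0],[40,0.012,0,-0.022,0],[40,0.022,0,-0.034,0],[40,0.03,0,-0.05,0],[40,0.03,0,-0.05,0],[40,0.03,0,-0.05,0]]
  ]
}}

```text
clock: 8.45
eef_pos: [470.0, 232.5, 238.8]
tcp_rot: [3.14, 0.015, 3.124]
contact_force: [-0.7, 0.0, -1.3]
opening: 0.577
```

```bash
python3 - <<'E'
from h import *
go(591.5,-63.5,230,3.082)
f=shot("wrist"); cv2.imwrite("pics/w9.png",f["image"][:,:,::-1]); np.save("w9.npy",f,allow_pickle=True)
E
```

```text
grasp pt [472.4 232.7  83.8] tilt [0.0155 0.0018]
tcp [470.  232.5 238.8] [3.1395 0.0155 3.1237] open 0.577 F [-0.7  0.  -1.3] t 8.45
ROW [-0.1242, -0.2941, 0.0101] 2.39
```

View pics/w9.png

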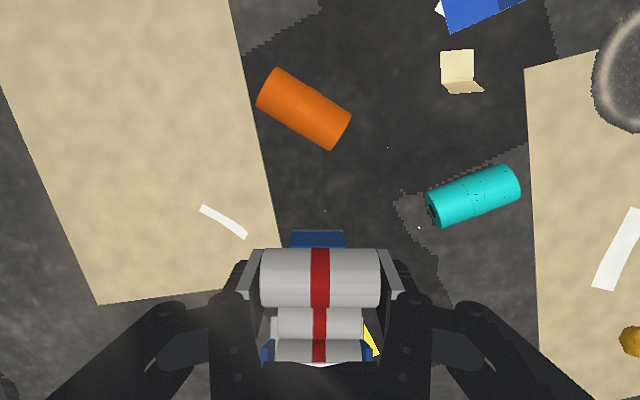

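Request:
{"name": "carry_out", "arguments": {
  "steps": [
    [[40,-0.017,-0.042,-0.008,0.3],[40,-0.037,-0.088,-0.008,1],[40,-0.057,-0.134,-0.005,1.5],[40,-0.077,-0.18,-0.005,2],[40,-0.097,-0.226,-0.005,2.4],[40,-0.124,-0.294,-0.005,2.4],[40,-0.124,-0.294,-0.005,2.4],[40,-0.124,-0.294,0.005,2.4]]
  ]
}}

```text
clock: 9.3
eef_pos: [590.5, -67.2, 234.7]
tcp_rot: [3.14, 0.017, 3.078]
contact_force: [0.1, 0.3, 0.2]
opening: 0.574
```

```bash
python3 - <<'E'
from h import *
go(591.5,-63.5,184,3.082)
f=shot("wrist"); cv2.imwrite("pics/w10.png",f["image"][:,:,::-1]); np.save("w10.npy",f,allow_pickle=True)
go(591.5,-63.5,184,3.082)
E
```

```text
grasp pt [593.2 -67.2  79.8] tilt [0.0175 0.0005]
tcp [590.5 -67.2 234.7] [3.14   0.0175 3.0779] open 0.574 F [0.1 0.3 0.2] t 9.3
ROW [0.0028, 0.0035, 0.0507] -0.24
grasp pt [590.8 -65.2  77.4] tilt [0.0134 0.0015]
tcp [588.8 -65.5 232.4] [3.1392 0.0132 3.0786] open 0.572 F [-2.2  0.9 -1.4] t 9.35
ROW [0.0001, 0.0017, 0.0484] -0.2
```

View pics/w10.png

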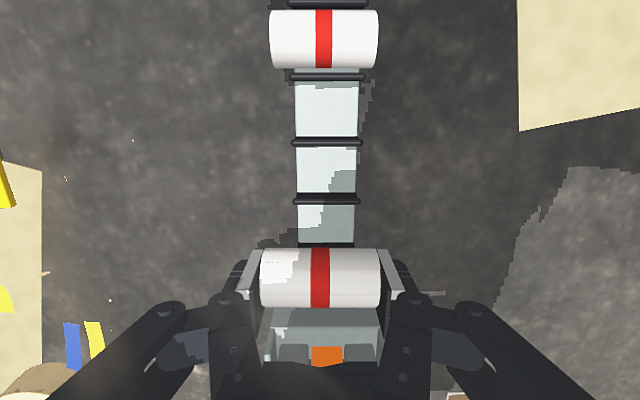

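```bash
python3 - <<'E'
from h import *
f=np.load("w10.npy",allow_pickle=True).item()
for x,y in ((490,-57.5),(523.8,-59.5),(557.5,-61.5),(591.5,-63.5),(625.5,-65.5)): print(x,proj(f,[x,y,14]).round(0),proj(f,[x+17,y-1,27]).round(0))
E
```

```text
490 [[325.  43.]] [[326.  76.]]
523.8 [[325. 109.]] [[326. 142.]]
557.5 [[325. 167.]] [[326. 201.]]
591.5 [[325. 220.]] [[326. 254.]]
625.5 [[325. 267.]] [[326. 300.]]
```

Request:
{"name": "carry_out", "arguments": {
  "steps": [
    [[40,0.001,0.002,0.02,0],[40,0.001,0.002,0.04,0],[40,0.001,0.002,0.048,0],[40,0.001,0.002,0.048,0],[75,0.001,0.002,0.048,0],[100,0.001,0.002,0.048,0],[100,0.001,0.002,0.048,0],[100,0.001,0.002,0.048,0]]
  ]
}}

```text
clock: 10.15
eef_pos: [588.3, -63.2, 184.3]
tcp_rot: [3.139, 0.013, 3.079]
contact_force: [1.0, 0.7, -0.3]
opening: 1.003
```

```bash
python3 - <<'E'
from h import *
go(502,231.5,250,3.12)
E
```

```text
grasp pt [590.3 -62.9  29.3] tilt [0.0129 0.0016]
tcp [588.3 -63.2 184.3] [3.1392 0.0128 3.0787] open 1.003 F [ 1.   0.7 -0.3] t 10.15
ROW [0.1058, 0.2884, -0.0663] -2.36
```

Request:
{"name": "carry_out", "arguments": {
  "steps": [
    [[100,0,0,-0.035,0],[100,0.01,0.01,-0.066,0],[100,0.05,0.03,-0.068,-0.6],[100,0.09,0.07,-0.068,-1.2],[100,0.12,0.11,-0.068,-1.8],[100,0.125,0.155,-0.068,-2.4],[100,0.125,0.2,-0.068,-2.4],[100,0.12,0.245,-0.068,-2.4]]
  ]
}}

```text
clock: 10.95
eef_pos: [482.0, 190.6, 251.7]
tcp_rot: [3.14, 0.013, 3.121]
contact_force: [0.3, -0.1, -0.1]
opening: 0.999
```

```bash
python3 - <<'E'
from h import *
go(502,231.5,250,3.12)
f=shot("top"); crop(f,190,170,450,320,3,"t11.png")
E
```

```text
grasp pt [484.  190.8  96.7] tilt [0.0127 0.0015]
tcp [482.  190.6 251.7] [3.1398 0.0126 3.1209] open 0.999 F [ 0.3 -0.1 -0.1] t 10.95
ROW [-0.0172, 0.0411, 0.002] 0.05
```

View pics/t11.png

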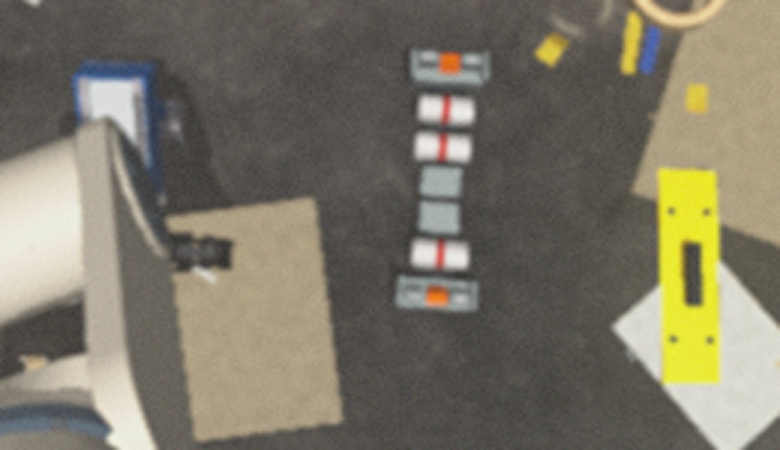

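Request:
{"name": "carry_out", "arguments": {
  "steps": [
    [[100,-0.016,0.041,0.002,0],[100,-0.016,0.041,0.002,0],[100,-0.016,0.041,0.002,0]]
  ]
}}

```text
clock: 11.3
eef_pos: [501.1, 237.2, 250.8]
tcp_rot: [3.136, 0.017, 3.123]
contact_force: [-0.4, 0.8, 0.3]
opening: 0.998
```

```bash
python3 - <<'E'
from h import *
go(502,231.5,187,3.12)
f=shot("wrist"); cv2.imwrite("pics/w12.png",f["image"][:,:,::-1])
go(502,231.5,187,3.12)
E
```

```text
grasp pt [503.7 238.   95.8] tilt [0.0168 0.0051]
tcp [501.1 237.2 250.8] [3.1362 0.0168 3.1234] open 0.998 F [-0.4  0.8  0.3] t 11.3
ROW [0.0027, -0.0069, 0.0637] 0.19
grasp pt [503.2 237.   95.6] tilt [0.016  0.0045]
tcp [500.8 236.3 250.6] [3.1368 0.0159 3.1223] open 1.002 F [0.2 0.7 0.9] t 11.35
ROW [0.0021, -0.0058, 0.0636] 0.13
```

View pics/w12.png

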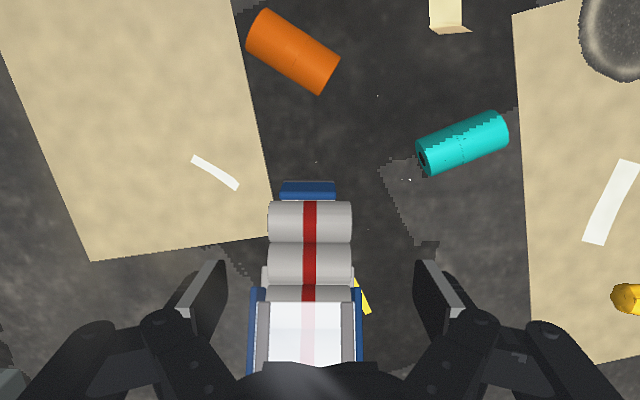

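Request:
{"name": "carry_out", "arguments": {
  "steps": [
    [[100,0.002,-0.0055,0.04,0],[100,0.002,-0.0055,0.063,0],[100,0.002,-0.0055,0.063,0],[50,0.002,-0.0055,0.063,0],[40,0.002,-0.0055,0.063,0],[40,0.002,-0.0055,0.063,0],[40,0.002,-0.0055,0.063,0],[40,0.002,-0.0055,0.063,0]]
  ]
}}

```text
clock: 12.15
eef_pos: [500.2, 231.1, 189.1]
tcp_rot: [3.136, 0.018, 3.122]
contact_force: [-0.2, -1.9, 7.2]
opening: 0.575
```

Request:
{"name": "carry_out", "arguments": {
  "steps": [
    [[40,0.002,0,-0.005,0],[40,0.005,0,-0.012,0],[40,0.012,0,-0.022,0],[40,0.022,0,-0.034,0],[40,0.03,0,-0.05,0],[40,0.03,0,-0.055,0],[40,0.03,0,-0.055,0]]
  ]
}}

```text
clock: 12.85
eef_pos: [469.5, 231.7, 244.9]
tcp_rot: [3.135, 0.02, 3.123]
contact_force: [-0.2, -0.8, 0.3]
opening: 0.578
```

```bash
python3 - <<'E'
from h import *
go(557.5,-61.5,230,3.082)
f=shot("wrist"); cv2.imwrite("pics/w13.png",f["image"][:,:,::-1])
E
```

```text
grasp pt [472.6 232.7  89.9] tilt [0.0204 0.0062]
tcp [469.5 231.7 244.9] [3.135  0.0203 3.1229] open 0.578 F [-0.2 -0.8  0.3] t 12.85
ROW [-0.09, -0.2926, 0.0148] 2.34
```

View pics/w13.png

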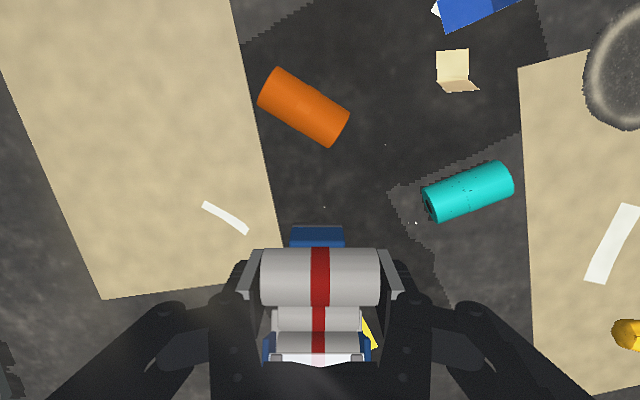

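Request:
{"name": "carry_out", "arguments": {
  "steps": [
    [[40,-0.012,-0.044,-0.002,0.3],[40,-0.026,-0.09,-0.002,1],[40,-0.042,-0.138,0,1.5],[40,-0.058,-0.186,0,2],[40,-0.074,-0.234,0,2.4],[40,-0.09,-0.28,0.005,2.4],[40,-0.09,-0.292,0.01,2.4],[40,-0.09,-0.292,0.014,2.4]]
  ]
}}

```text
clock: 13.7
eef_pos: [554.2, -64.0, 229.0]
tcp_rot: [3.135, 0.018, 3.077]
contact_force: [0.0, 1.1, -1.0]
opening: 0.582
```

```bash
python3 - <<'E'
from h import *
f=shot("wrist"); cv2.imwrite("pics/w14.png",f["image"][:,:,::-1]); 
for x,y in ((523.8,-59.5),(557.5,-61.5)): print(x,proj(f,[x,y,14]).round(0),proj(f,[x+17,y-1,27]).round(0))
go(557.5,-61.5,184,3.082)
E
```

```text
523.8 [[322. 173.]] [[322. 209.]]
557.5 [[322. 227.]] [[322. 262.]]
grasp pt [556.3 -61.6  73.5] tilt [0.0172 0.0063]
tcp [553.6 -62.6 228.4] [3.1342 0.0168 3.0785] open 0.577 F [-0.7  0.5 -0.4] t 13.75
ROW [-0.0004, -0.0001, 0.0445] -0.2
```

View pics/w14.png

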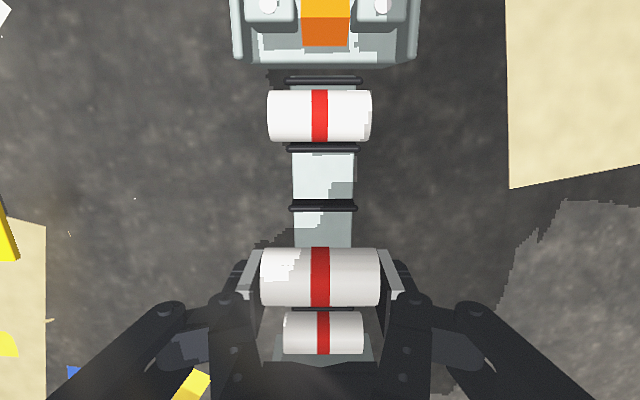

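Request:
{"name": "carry_out", "arguments": {
  "steps": [
    [[40,0,0,0.02,0],[40,0,0,0.035,0],[40,0,0,0.044,0],[40,0,0,0.044,0],[75,0,0,0.044,0],[100,0,0,0.044,0],[100,0,0,0.044,0],[100,0,0,0.044,0]]
  ]
}}

```text
clock: 14.55
eef_pos: [554.3, -62.2, 184.5]
tcp_rot: [3.134, 0.017, 3.079]
contact_force: [0.1, -0.6, 0.1]
opening: 0.998
```

```bash
python3 - <<'E'
from h import *
go(502,231.5,250,3.12)
E
```

```text
grasp pt [557.  -61.2  29.5] tilt [0.0172 0.0063]
tcp [554.3 -62.2 184.5] [3.1342 0.0167 3.0786] open 0.998 F [ 0.1 -0.6  0.1] t 14.55
ROW [0.0722, 0.2892, -0.0646] -2.37
```

Request:
{"name": "carry_out", "arguments": {
  "steps": [
    [[100,0,0,-0.035,0],[100,0.01,0.005,-0.064,0],[100,0.04,0.035,-0.065,-0.6],[100,0.07,0.07,-0.065,-1.2],[100,0.09,0.11,-0.065,-1.8],[100,0.095,0.155,-0.065,-2.4],[100,0.095,0.2,-0.065,-2.4],[100,0.085,0.245,-0.065,-2.4]]
  ]
}}

```text
clock: 15.35
eef_pos: [482.5, 188.8, 250.0]
tcp_rot: [3.135, 0.016, 3.121]
contact_force: [1.5, -1.1, 0.4]
opening: 0.999
```

```bash
python3 - <<'E'
from h import *
go(502,231.5,250,3.12)
E
```

```text
grasp pt [485.  189.7  95.1] tilt [0.0162 0.0059]
tcp [482.5 188.8 250. ] [3.1354 0.0161 3.1207] open 0.999 F [ 1.5 -1.1  0.4] t 15.35
ROW [-0.0161, 0.0421, 0.0006] 0.04
```

Request:
{"name": "carry_out", "arguments": {
  "steps": [
    [[100,-0.016,0.038,0,0],[100,-0.016,0.038,0,0],[100,-0.016,0.038,0,0],[100,-0.016,0.038,0,0]]
  ]
}}

```text
clock: 15.75
eef_pos: [498.6, 225.7, 250.2]
tcp_rot: [3.136, 0.015, 3.121]
contact_force: [-0.6, 1.0, 0.2]
opening: 1.002
```

```bash
python3 - <<'E'
from h import *
f=shot("wrist"); cv2.imwrite("pics/w15.png",f["image"][:,:,::-1])
go(502,231.5,187,3.12)
E
```

```text
grasp pt [501.  226.2  95.3] tilt [0.0151 0.0052]
tcp [498.7 225.4 250.3] [3.136  0.015  3.1199] open 0.996 F [-0.1  0.3 -0.7] t 15.8
ROW [0.0001, 0.005, 0.0634] -0.0
```

View pics/w15.png

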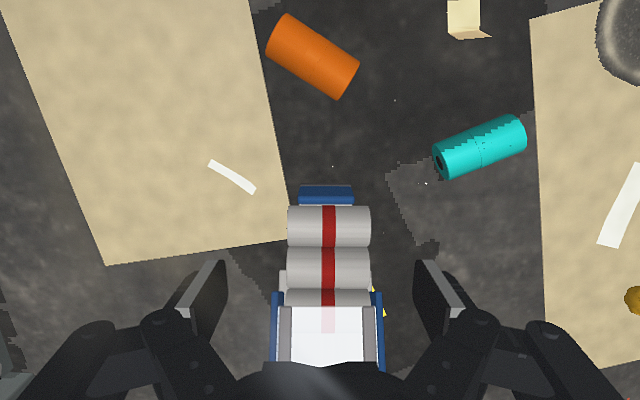

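Request:
{"name": "carry_out", "arguments": {
  "steps": [
    [[100,0,0.005,0.04,0],[100,0,0.005,0.063,0],[100,0,0.005,0.063,0],[50,0,0.005,0.063,0],[40,0,0.005,0.063,0],[40,0,0.005,0.063,0],[40,0,0.005,0.063,0],[40,0,0.005,0.063,0]]
  ]
}}

```text
clock: 16.6
eef_pos: [500.3, 230.6, 188.9]
tcp_rot: [3.135, 0.017, 3.12]
contact_force: [-0.8, -3.0, 6.5]
opening: 0.58
```

Request:
{"name": "carry_out", "arguments": {
  "steps": [
    [[40,0.002,0,-0.005,0],[40,0.005,0,-0.012,0],[40,0.012,0,-0.022,0],[40,0.022,0,-0.034,0],[40,0.03,0,-0.05,0],[40,0.03,0,-0.055,0],[40,0.03,0,-0.055,0]]
  ]
}}

```text
clock: 17.3
eef_pos: [469.6, 231.3, 244.6]
tcp_rot: [3.134, 0.019, 3.12]
contact_force: [0.1, 0.4, -1.0]
opening: 0.582
```

```bash
python3 - <<'E'
from h import *
go(523.8,-59.5,235,3.082)
f=shot("wrist"); cv2.imwrite("pics/w16.png",f["image"][:,:,::-1])
E
```

```text
grasp pt [472.6 232.4  89.7] tilt [0.0194 0.0069]
tcp [469.6 231.3 244.6] [3.1343 0.0192 3.1203] open 0.582 F [ 0.1  0.4 -1. ] t 17.3
ROW [-0.0572, -0.2908, 0.0086] 2.19
```

View pics/w16.png

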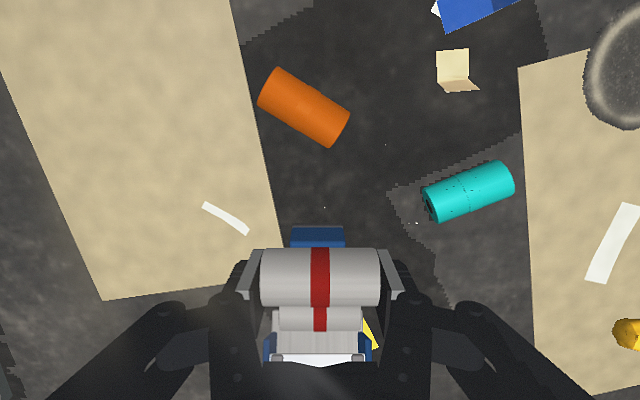

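Request:
{"name": "carry_out", "arguments": {
  "steps": [
    [[40,-0.007,-0.044,-0.002,0.3],[40,-0.016,-0.09,-0.002,1],[40,-0.026,-0.138,0,1.5],[40,-0.036,-0.186,0,2],[40,-0.046,-0.234,0,2.3],[40,-0.057,-0.28,0.003,2.3],[40,-0.057,-0.291,0.006,2.3],[40,-0.057,-0.291,0.008,2.3]]
  ]
}}

```text
clock: 18.15
eef_pos: [520.5, -62.7, 234.1]
tcp_rot: [3.134, 0.017, 3.077]
contact_force: [-0.4, 0.5, -0.8]
opening: 0.577
```

```bash
python3 - <<'E'
from h import *
f=shot("wrist"); cv2.imwrite("pics/w17.png",f["image"][:,:,::-1]); 
for x,y in ((490,-57.5),(523.8,-59.5)): print(x,proj(f,[x,y,14]).round(0),proj(f,[x-17,y-1,27]).round(0),proj(f,[x+17,y-1,27]).round(0))
go(523.8,-59.5,184,3.082)
E
```

```text
490 [[322. 172.]] [[319. 147.]] [[323. 206.]]
523.8 [[322. 224.]] [[319. 206.]] [[323. 258.]]
grasp pt [522.7 -60.3  78.9] tilt [0.0169 0.0069]
tcp [520.1 -61.4 233.9] [3.1337 0.0164 3.0778] open 0.575 F [ 0.2  0.3 -0.6] t 18.2
ROW [-0.0002, 0.0005, 0.0499] -0.24
```

View pics/w17.png

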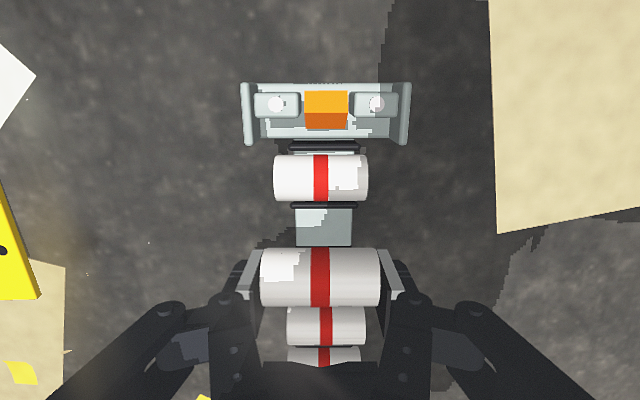

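Request:
{"name": "carry_out", "arguments": {
  "steps": [
    [[40,0,0,0.02,0],[40,0,0,0.04,0],[40,0,0,0.049,0],[40,0,0,0.049,0],[75,0,0,0.049,0],[100,0,0,0.049,0],[100,0,0,0.049,0],[100,0,0,0.049,0]]
  ]
}}

```text
clock: 19.0
eef_pos: [521.0, -60.9, 185.1]
tcp_rot: [3.134, 0.017, 3.078]
contact_force: [0.2, -0.1, 0.1]
opening: 1.001
```

Request:
{"name": "carry_out", "arguments": {
  "steps": [
    [[100,0,0,-0.04,0],[100,0,0,-0.085,0],[100,-0.01,0.01,-0.13,0],[100,-0.03,0.03,-0.16,0],[100,-0.07,0.03,-0.16,0],[100,-0.08,0.03,-0.16,0],[100,-0.08,0.03,-0.16,0]]
  ]
}}

```text
clock: 19.7
eef_pos: [600.7, -37.2, 346.5]
tcp_rot: [3.134, 0.017, 3.078]
contact_force: [0.2, -0.9, -1.1]
opening: 0.999
```

```bash
python3 - <<'E'
from h import *
go(523.8,-59.5,184,3.082)
f=shot("wrist"); cv2.imwrite("pics/w18.png",f["image"][:,:,::-1]); np.save("w18.npy",f,allow_pickle=True)
t=shot("top"); crop(t,190,170,450,320,3,"t18.png"); np.save("t18.npy",t,allow_pickle=True)
E
```

```text
grasp pt [603.4 -36.1 191.5] tilt [0.0174 0.0068]
tcp [600.7 -37.2 346.5] [3.1337 0.017  3.078 ] open 0.999 F [ 0.2 -0.9 -1.1] t 19.7
ROW [0.0807, -0.0297, 0.1609] -0.23
```

View pics/w18.png

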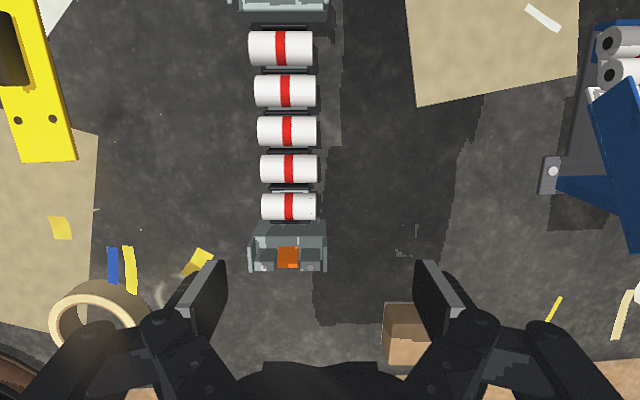

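View pics/t18.png

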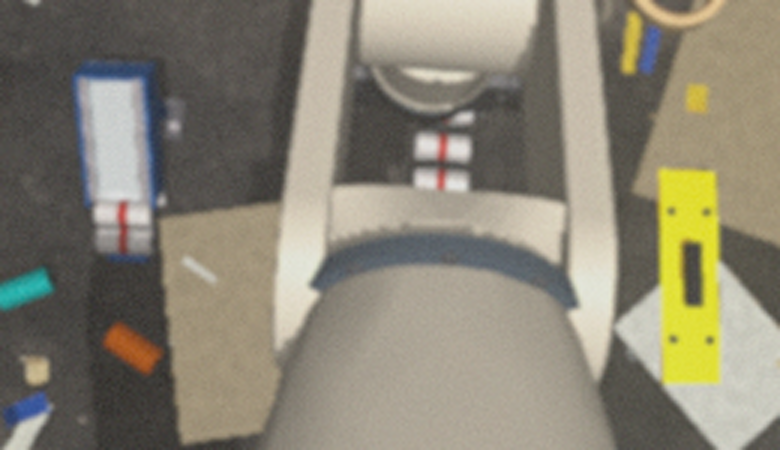

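```bash
cat >> h.py <<'E'
def cover(f,zp=6,amin=600):
    m=mask(f,[24,120,100],[36,255,255]); n,l,st,c=cv2.connectedComponentsWithStats(m)
    i=1+np.argmax(st[1:,4]); cs,_=cv2.findContours((l==i).astype(np.uint8),cv2.RETR_EXTERNAL,cv2.CHAIN_APPROX_NONE)
    k=max(cs,key=cv2.contourArea); P=onz(f,k.reshape(-1,2)+0.0,zp)[:,:2]
    (cx,cy),(w,h),a=cv2.minAreaRect(P.astype(np.float32))
    b=cv2.boxPoints(((cx,cy),(w,h),a)); e=b[1]-b[0] if np.linalg.norm(b[1]-b[0])>np.linalg.norm(b[2]-b[1]) else b[2]-b[1]
    y=np.arctan2(e[1],e[0]); y=(y+np.pi/2)%np.pi-np.pi/2
    return np.array([cx,cy]),sorted([w,h]),y
E
python3 - <<'E'
from h import *
t=np.load("t18.npy",allow_pickle=True).item(); print(cover(t))
f=np.load("w18.npy",allow_pickle=True).item()
print(onz(f,[[280.5,48],[285,91],[287,130],[288,168],[288.5,206]],38).round(1))
print(onz(t,[[190+692/3,170+274/3]],28))
go(480,-290,340,3.1)
E
```

```text
(array([ 472.66809082, -295.65673828]), [57.51152420043945, 201.62969970703125], np.float32(-0.042520404))
[[490.9 -58.4  38. ]
 [523.1 -58.   38. ]
 [554.4 -59.4  38. ]
 [587.1 -61.7  38. ]
 [622.5 -64.7  38. ]]
[[ 470.85993648 -293.86449878   28.        ]]
grasp pt [601.  -36.2 190.6] tilt [0.0144 0.007 ]
tcp [598.8 -37.3 345.6] [3.1337 0.0139 3.0777] open 1.002 F [-0.9 -0.9  0.3] t 19.8
ROW [0.1046, -0.2611, 0.0021] -1.28
```

Request:
{"name": "carry_out", "arguments": {
  "steps": [
    [[100,0.018,-0.045,0,-0.5],[100,0.035,-0.09,0,-1],[100,0.052,-0.138,0,-1.2],[100,0.07,-0.186,0,-1.2],[100,0.085,-0.234,0,-1.2],[100,0.09,-0.256,0,-1.2],[100,0.09,-0.256,0,-1.2],[100,0.09,-0.256,0,-1.2]]
  ]
}}

```text
clock: 20.6
eef_pos: [491.5, -286.8, 341.7]
tcp_rot: [3.133, 0.013, 3.097]
contact_force: [-0.3, -0.2, -0.5]
opening: 1.001
```

```bash
python3 - <<'E'
from h import *
f=shot("wrist"); f=shot("wrist"); cv2.imwrite("pics/w19.png",f["image"][:,:,::-1]); np.save("w19.npy",f,allow_pickle=True)
print(cover(f)); print(onz(f,[[320,200]],28)); print(f["s"]["eef_pos"],f["s"]["tcp_rot"])
t=shot("top"); print(cover(t)); crop(t,190,170,450,320,3,"t19.png")
E
```

```text
(array([ 470.99514771, -296.66491699]), [55.79262161254883, 200.3049774169922], np.float32(-0.027497888))
[[ 510.41749111 -284.06549343   28.        ]]
[ 491.98800683 -286.22487678  341.85724467] [3.13289582 0.01286604 3.09797128]
(array([ 436.11532593, -293.97393799]), [57.2296142578125, 128.43768310546875], np.float32(-0.042313218))
```

View pics/w19.png

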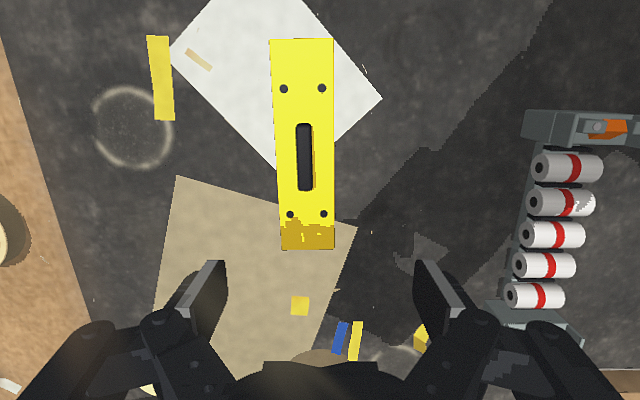

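View pics/t19.png

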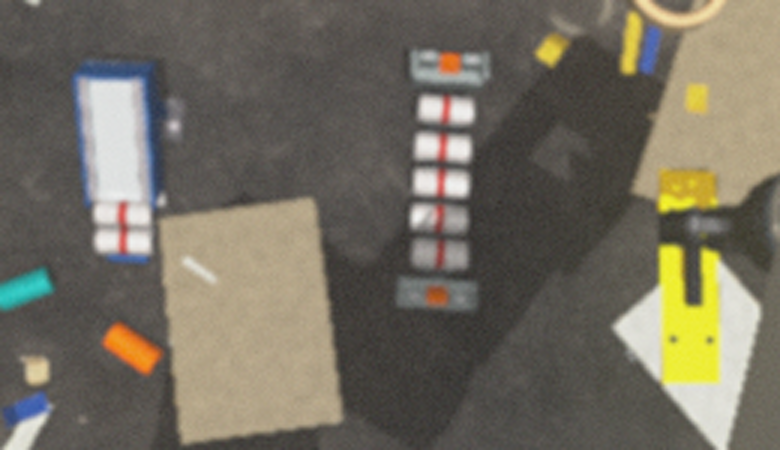

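```bash
python3 - <<'E'
from h import *
f=np.load("w19.npy",allow_pickle=True).item()
P=onz(f,[[283.7,88.7],[321.6,87.8],[289.8,214],[323.5,213.8]],6); print(P.round(1)); a=P[:2].mean(0);b=P[2:].mean(0);d=b-a;print((a+b)/2,np.arctan2(d[1],d[0]))
d=P[1]-P[0];print(np.arctan2(-d[0],d[1]));d=P[3]-P[2];print(np.arctan2(-d[0],d[1]))
go(471.3,-296,230,np.pi-0.035)
E
```

```text
[[ 411.5 -311.9    6. ]
 [ 412.2 -278.     6. ]
 [ 531.4 -315.3    6. ]
 [ 532.8 -281.3    6. ]]
[ 471.97362756 -296.63744596    6.        ] -0.027835936492327865
-0.02306030727670774
-0.041877623899752116
grasp pt [ 494.8 -284.6  187.1] tilt [0.0138 0.0077]
tcp [ 492.7 -285.8  342.1] [3.1334 0.0134 3.0997] open 1.001 F [ 0.4 -0.1 -0.1] t 20.75
ROW [0.0245, -0.0133, 0.1117] -0.4
```

Request:
{"name": "carry_out", "arguments": {
  "steps": [
    [[60,0.024,-0.0135,0.04,-0.7],[50,0.024,-0.0135,0.085,-0.7],[50,0.024,-0.0135,0.125,-0.7],[50,0.024,-0.0135,0.125,-0.7],[50,0.024,-0.0135,0.125,-0.7]]
  ]
}}

```text
clock: 21.25
eef_pos: [470.2, -296.5, 216.9]
tcp_rot: [3.133, 0.012, 3.113]
contact_force: [0.6, 0.2, -0.1]
opening: 0.5
```

```bash
python3 - <<'E'
from h import *
f=shot("wrist"); cv2.imwrite("pics/w20.png",f["image"][:,:,::-1])
print(proj(f,[[471.7,-296.4,28],[441.7,-295.5,28],[501.7,-297.2,28]]).round(0))
go(471.7,-296.4,182,3.112)
E
```

```text
[[317. 245.]
 [317. 192.]
 [317. 293.]]
grasp pt [ 473.1 -295.9   63.1] tilt [0.0148 0.0071]
tcp [ 470.8 -297.   218.1] [3.1341 0.0146 3.113 ] open 0.495 F [ 0.5 -1.2 -0.1] t 21.3
ROW [0.0019, -0.0008, 0.0361] 0.06
```

View pics/w20.png

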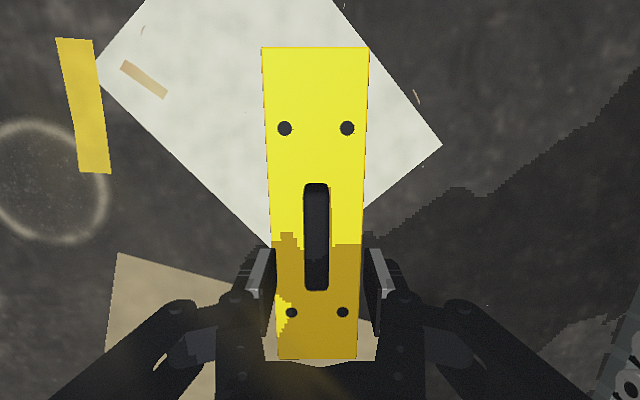

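Request:
{"name": "carry_out", "arguments": {
  "steps": [
    [[50,0.003,-0.001,0.02,0],[50,0.003,-0.001,0.036,0],[50,0.003,-0.001,0.036,0],[20,0.003,-0.001,0.036,0],[5,0.003,-0.001,0.036,0],[5,0.003,-0.001,0.036,0],[5,0.003,-0.001,0.036,0],[5,0.003,-0.001,0.036,0]]
  ],
  "squeeze": 80
}}

```text
clock: 22.1
eef_pos: [469.1, -298.0, 184.1]
tcp_rot: [3.135, 0.017, 3.113]
contact_force: [-0.7, 1.6, 9.2]
opening: 0.142
```

```bash
python3 - <<'E'
from h import *
f=shot("wrist"); cv2.imwrite("pics/w21.png",f["image"][:,:,::-1])
go(471.7,-296.4,182,3.112)
E
```

```text
grasp pt [ 471.8 -297.2   29.1] tilt [0.0173 0.0056]
tcp [ 469.1 -298.   184.1] [3.1355 0.0171 3.1132] open 0.137 F [-1.1  1.3  9.8] t 22.15
ROW [0.0001, 0.0008, 0.0021] 0.07
```

View pics/w21.png

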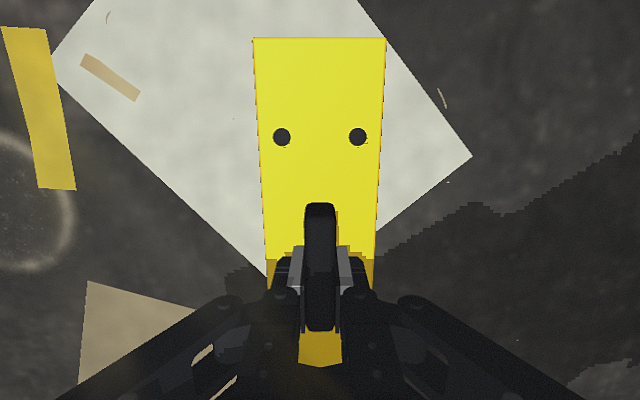

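Request:
{"name": "carry_out", "arguments": {
  "steps": [
    [[5,0,0,-0.02,0],[5,0,0,-0.05,0],[5,0,0,-0.09,0],[5,0,0,-0.1,0],[5,0,0,-0.1,0]]
  ]
}}

```text
clock: 22.65
eef_pos: [468.0, -299.0, 286.5]
tcp_rot: [3.138, 0.021, 3.113]
contact_force: [0.7, -0.3, -1.8]
opening: 0.142
```

```bash
python3 - <<'E'
from h import *
f=shot("wrist"); cv2.imwrite("pics/w22.png",f["image"][:,:,::-1]); np.save("w22.npy",f,allow_pickle=True)
go(557.5,-61.5,284,3.082)
E
```

```text
grasp pt [ 470.3 -297.9  129.8] tilt [0.0187 0.0047]
tcp [ 467.4 -298.6  284.7] [3.1364 0.0185 3.1132] open 0.139 F [-0.9  0.3 -2.4] t 22.7
ROW [-0.0805, 0.2387, 0.0035] 1.79
```

View pics/w22.png

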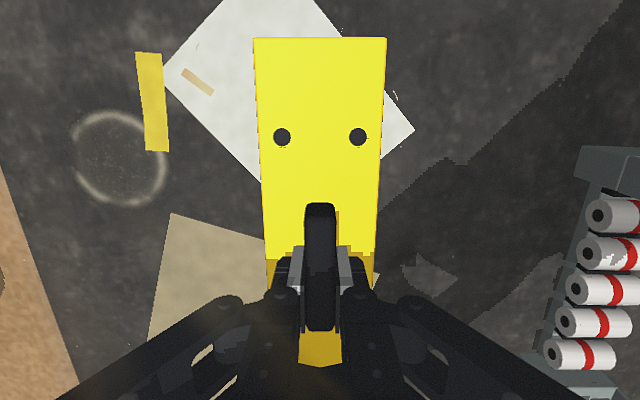

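```bash
python3 - <<'E'
from h import *
f=np.load("w22.npy",allow_pickle=True).item()
s=f["s"]; R=Ro.from_euler('xyz',s["tcp_rot"]).as_matrix(); g=s["eef_pos"]+R[:,2]*155
zt=g[2]-23.1
P=onz(f,[[281.5,137],[358,137],[253,38],[386.5,38]],zt)
print("g",g.round(1),P.round(1))
h=P[:2].mean(0)-g; e=P[2:].mean(0)-g; w=np.linalg.norm(P[3]-P[2]); print("hole mid rel",h.round(1),"edge mid rel",e.round(1),"width",w, np.linalg.norm(P[1]-P[0]))
for d in (P[1]-P[0],P[3]-P[2]): print(np.arctan2(-d[0],d[1]))
d=h-e; print("axis yaw",np.arctan2(d[1],d[0]),"len",np.linalg.norm(d[:2]))
E
```

```text
g [ 471.3 -298.5  131.5] [[ 410.9 -313.8  108.4]
 [ 412.  -279.5  108.4]
 [ 370.3 -322.8  108.4]
 [ 371.9 -268.1  108.4]]
hole mid rel [-59.8   1.8 -23.1] edge mid rel [-100.2    3.   -23.1] width 54.74003758434933 34.34102946709247
-0.030074673366289432
-0.02902022513759047
axis yaw -0.029763876458568705 len 40.413245590208696
```

```bash
python3 - <<'E'
from h import *
go(556.9,-61.3,285,3.083)
E
```

```text
grasp pt [ 470.3 -297.9  129.8] tilt [0.0187 0.0047]
tcp [ 467.4 -298.6  284.7] [3.1364 0.0185 3.1132] open 0.139 F [-0.9  0.3 -2.4] t 22.7
ROW [-0.0799, 0.2389, 0.0025] 1.73
```

Request:
{"name": "carry_out", "arguments": {
  "steps": [
    [[5,-0.01,0.03,0,0],[5,-0.02,0.065,0,0.4],[5,-0.034,0.105,0,0.8],[5,-0.048,0.145,0,1.2],[5,-0.062,0.185,0,1.7],[5,-0.074,0.22,0,1.7],[5,-0.08,0.239,0,1.7],[5,-0.08,0.239,0,1.7]]
  ]
}}

```text
clock: 23.5
eef_pos: [554.1, -59.6, 285.6]
tcp_rot: [3.135, 0.016, 3.086]
contact_force: [-0.2, -1.0, -2.5]
opening: 0.144
```

Request:
{"name": "carry_out", "arguments": {
  "steps": [
    [[5,0,0,0,0],[5,0,0,0,0]]
  ]
}}

```text
clock: 23.7
eef_pos: [553.4, -60.1, 284.3]
tcp_rot: [3.135, 0.013, 3.086]
contact_force: [-0.2, -0.1, -1.5]
opening: 0.137
```

```bash
python3 - <<'E'
from h import *
f=shot("wrist"); cv2.imwrite("pics/w23.png",f["image"][:,:,::-1]); np.save("w23.npy",f,allow_pickle=True)
s=shot("side"); crop(s,200,140,400,290,4,"s23.png")
go(556.9,-61.3,285,3.083)
E
```

```text
grasp pt [556.  -59.6 130. ] tilt [0.015  0.0054]
tcp [553.7 -60.4 285. ] [3.1353 0.0147 3.0854] open 0.143 F [-0.1  1.1 -1.5] t 23.8
ROW [-0.001, -0.0017, 0.0] 0.14
```

View pics/w23.png

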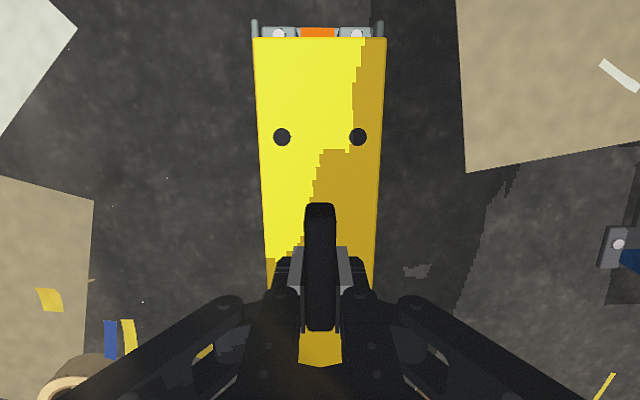

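View pics/s23.png

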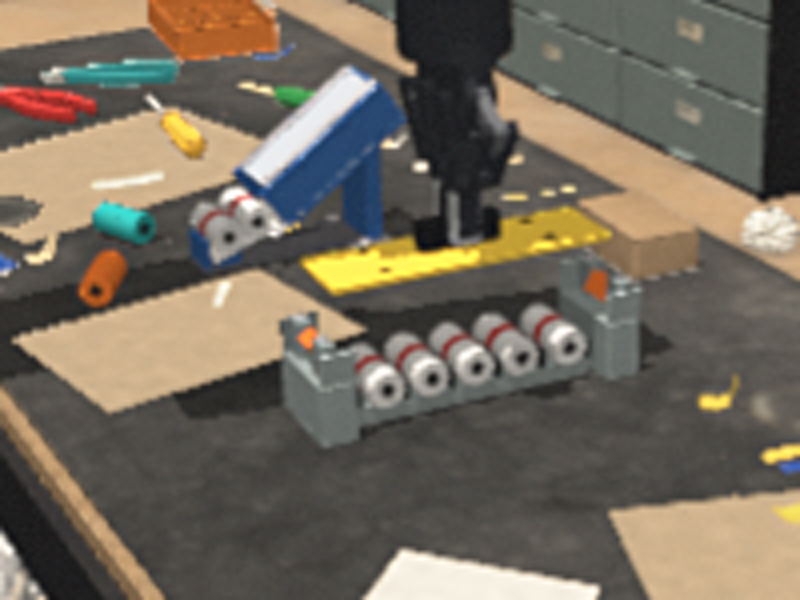

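```bash
python3 - <<'E'
from h import *
f=np.load("w23.npy",allow_pickle=True).item(); crop(f,220,0,420,160,4,"w23c.png")
print(onz(f,[[317,28],[254.5,28],[379.5,28]],68).round(1), onz(f,[[253,38],[386.5,38],[281.5,137],[358,137]],107).round(1))
f=np.load("w7.npy",allow_pickle=True).item();crop(f,240,220,400,340,5,"w7c.png")
E
```

```text
[[445.1 -54.   68. ]
 [443.3 -86.1  68. ]
 [446.9 -21.8  68. ]] [[453.7 -80.7 107. ]
 [456.8 -26.  107. ]
 [494.6 -72.8 107. ]
 [496.6 -38.6 107. ]]
```

View pics/w23c.png

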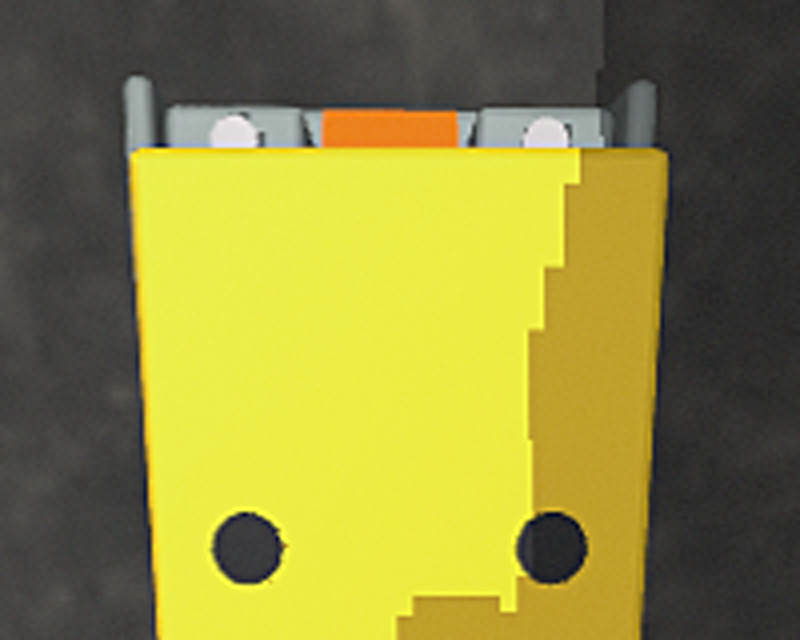

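View pics/w7c.png

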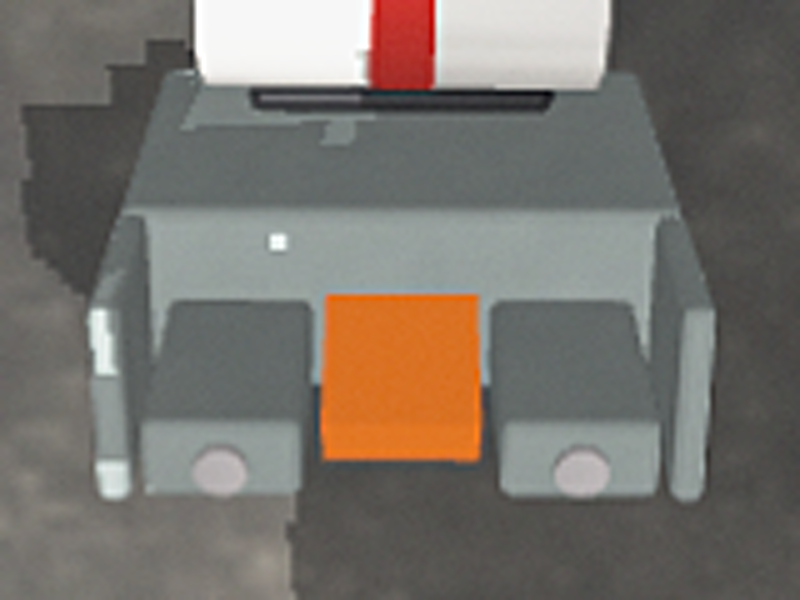

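```bash
python3 - <<'E'
from h import *
f=np.load("w7.npy",allow_pickle=True).item()
# far walls: wall tops in crop: left (90..130, y310-500) right (690..715)
L=[240+112/5,220+495/5]; Rr=[240+687/5,220+495/5]; L2=[240+97/5,220+312/5]; R2=[240+702/5,220+310/5]
P=onz(f,[L,Rr,L2,R2],68); print(P.round(1)); print("far mid",P[:2].mean(0),P[2:].mean(0))
o=[[240+402/5,220+440/5]]; print(onz(f,o,62))
f=np.load("w18.npy",allow_pickle=True).item(); crop(f,230,220,350,285,6,"w18c.png")
E
```

```text
[[ 670.2 -100.6   68. ]
 [ 674.1  -35.9   68. ]
 [ 646.3  -99.3   68. ]
 [ 649.9  -34.3   68. ]]
far mid [672.1263087  -68.23115449  68.        ] [648.10695498 -66.81113219  68.        ]
[[669.25086949 -67.76820365  62.        ]]
```

View pics/w18c.png

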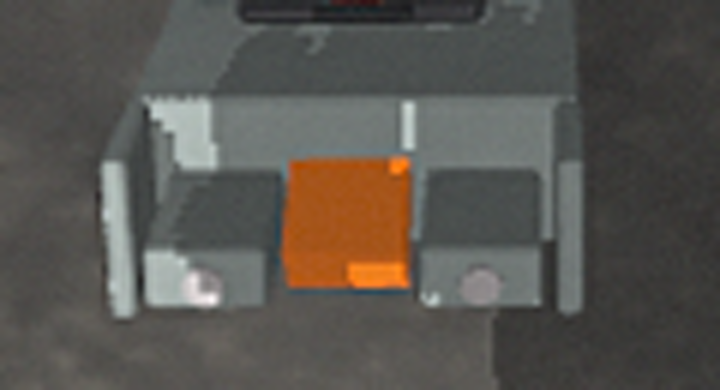

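Request:
{"name": "carry_out", "arguments": {
  "steps": [
    [[5,-0.0008,-0.0016,0.012,0.2],[5,-0.0008,-0.0016,0.024,0.2],[5,-0.0008,-0.0016,0.034,0.2],[5,-0.0008,-0.0016,0.038,0.2],[5,-0.0008,-0.0016,0.038,0.2]]
  ]
}}

```text
clock: 24.3
eef_pos: [554.6, -61.9, 245.9]
tcp_rot: [3.135, 0.013, 3.082]
contact_force: [0.3, -0.4, -1.0]
opening: 0.141
```

```bash
python3 - <<'E'
from h import *
f=shot("wrist"); crop(f,220,0,420,150,4,"w24c.png")
s=shot("side"); crop(s,250,170,380,265,6,"s24.png")
go(556.9,-61.0,240,3.081)
E
```

```text
grasp pt [557.4 -61.   92. ] tilt [0.015  0.0054]
tcp [555.  -61.8 247. ] [3.1353 0.0146 3.0819] open 0.141 F [ 0.6  0.1 -1.8] t 24.4
ROW [0.0006, -0.0001, 0.007] 0.05
```

View pics/w24c.png

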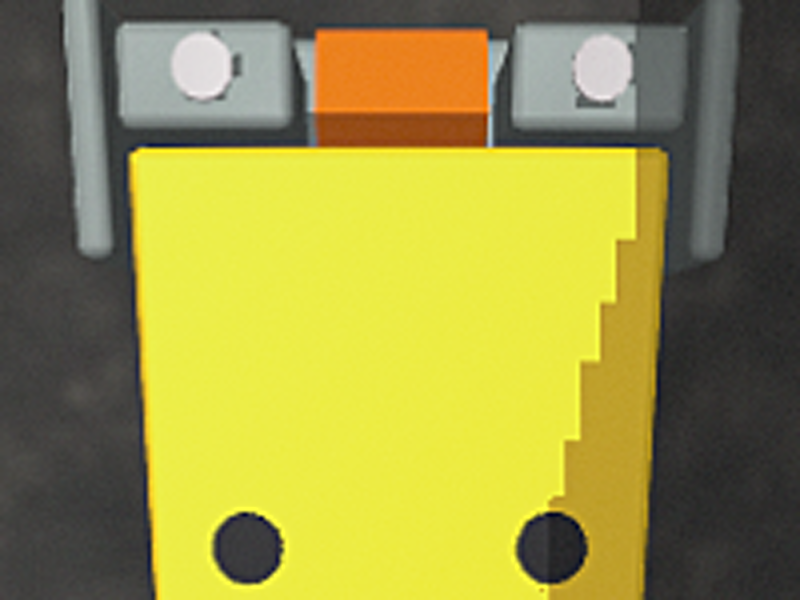

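View pics/s24.png

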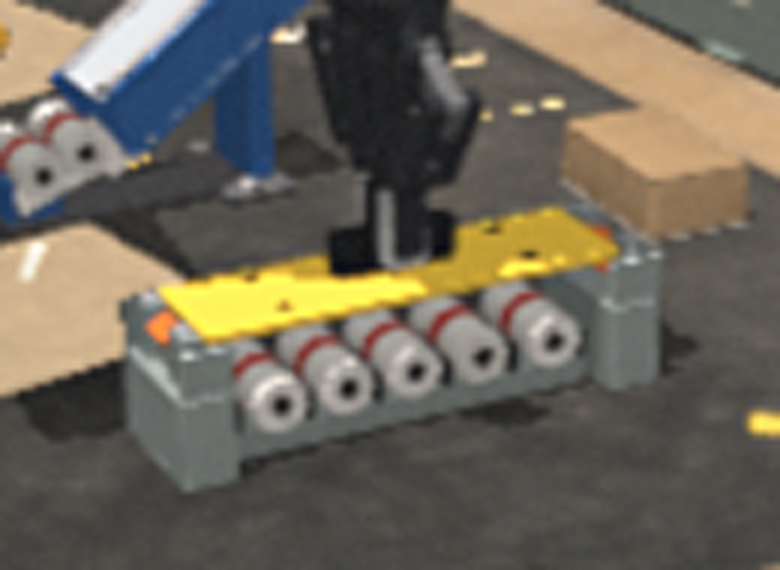

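Request:
{"name": "carry_out", "arguments": {
  "steps": [
    [[5,0,0,0.003,0],[5,0,0,0.006,0],[5,0,0,0.008,0],[5,0,0,0.008,0]]
  ]
}}

```text
clock: 24.8
eef_pos: [555.3, -61.8, 239.0]
tcp_rot: [3.135, 0.015, 3.082]
contact_force: [0.9, -0.1, -0.3]
opening: 0.14
```

```bash
python3 - <<'E'
from h import *
s=shot("side"); crop(s,250,170,380,265,6,"s25.png")
go(556.9,-61.0,227,3.081)
E
```

```text
grasp pt [557.7 -61.   84.1] tilt [0.0154 0.0054]
tcp [555.3 -61.8 239.1] [3.1353 0.015  3.082 ] open 0.14 F [ 0.7 -0.7 -1.5] t 24.85
ROW [0.001, -0.0002, 0.0121] 0.06
```

View pics/s25.png

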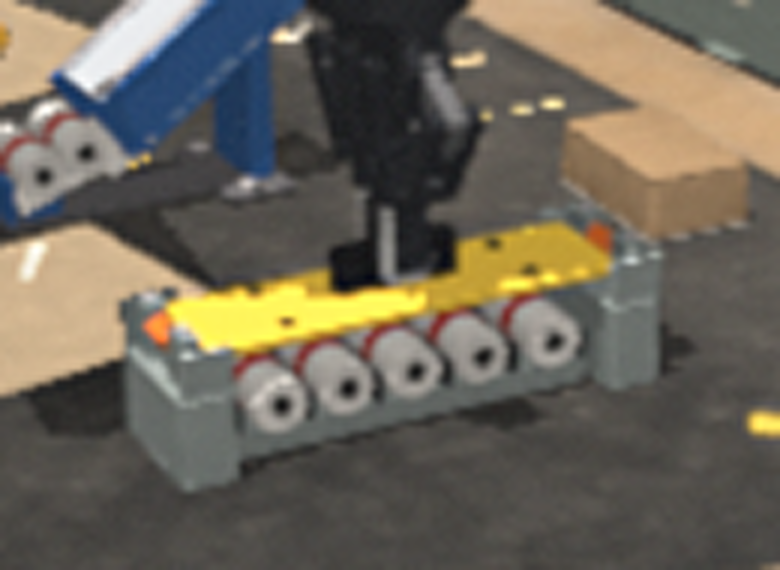

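Descending evenly with no contact force yet; I keep pressing in small steps.

Request:
{"name": "carry_out", "arguments": {
  "steps": [
    [[5,0,0,0.002,0],[5,0,0,0.004,0],[5,0,0,0.005,0],[5,0,0,0.005,0]]
  ]
}}

```text
clock: 25.25
eef_pos: [555.2, -61.8, 233.8]
tcp_rot: [3.135, 0.014, 3.082]
contact_force: [1.2, 0.4, -0.2]
opening: 0.14
```

Request:
{"name": "carry_out", "arguments": {
  "steps": [
    [[5,0,0,0.002,0],[5,0,0,0.004,0],[5,0,0,0.005,0],[5,0,0,0.005,0]]
  ]
}}

```text
clock: 25.65
eef_pos: [555.2, -61.7, 228.3]
tcp_rot: [3.135, 0.014, 3.082]
contact_force: [1.7, -1.2, -4.6]
opening: 0.14
```

```bash
python3 - <<'E'
from h import *
s=shot("side"); crop(s,250,170,380,265,6,"s26.png")
go(556.9,-61.0,227,3.081)
E
```

```text
grasp pt [557.5 -60.9  73.4] tilt [0.0145 0.0055]
tcp [555.2 -61.7 228.4] [3.1352 0.0142 3.082 ] open 0.14 F [ 0.7  0.3 -5.4] t 25.7
ROW [0.0006, -0.0002, 0.0014] 0.06
```

View pics/s26.png

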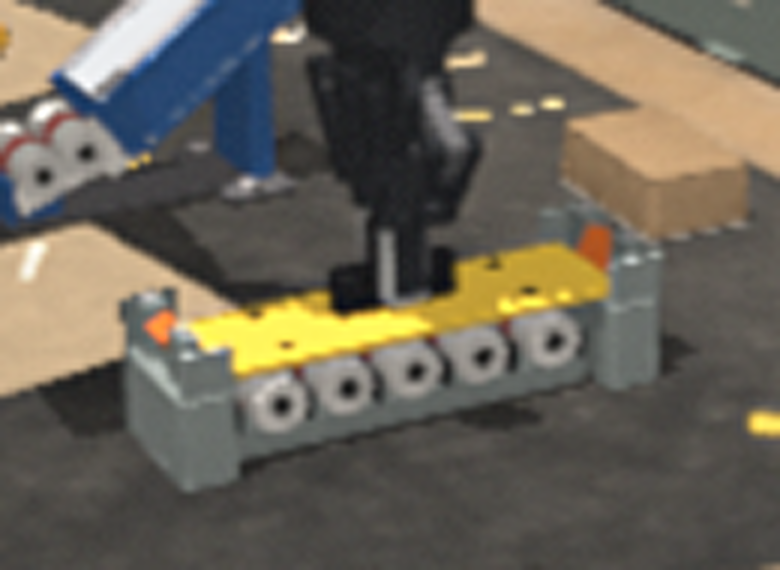

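Request:
{"name": "carry_out", "arguments": {
  "steps": [
    [[5,0,0,0.001,0],[5,0,0,0.002,0],[5,0,0,0.002,0]]
  ]
}}

```text
clock: 26.0
eef_pos: [555.2, -61.7, 227.1]
tcp_rot: [3.135, 0.014, 3.082]
contact_force: [-2.3, 0.4, 6.8]
opening: 0.141
```

```bash
python3 - <<'E'
from h import *
f=shot("wrist"); crop(f,220,0,420,150,4,"w27c.png")
s=shot("side"); crop(s,250,170,380,265,6,"s27.png"); np.save("s27.npy",s,allow_pickle=True)
go(556.9,-61.0,227,3.081)
E
```

```text
grasp pt [557.3 -60.8  72.1] tilt [0.0143 0.0056]
tcp [555.1 -61.7 227.1] [3.1352 0.0139 3.082 ] open 0.139 F [-2.3  0.9  6.7] t 26.1
ROW [0.0004, -0.0002, 0.0001] 0.06
```

View pics/w27c.png

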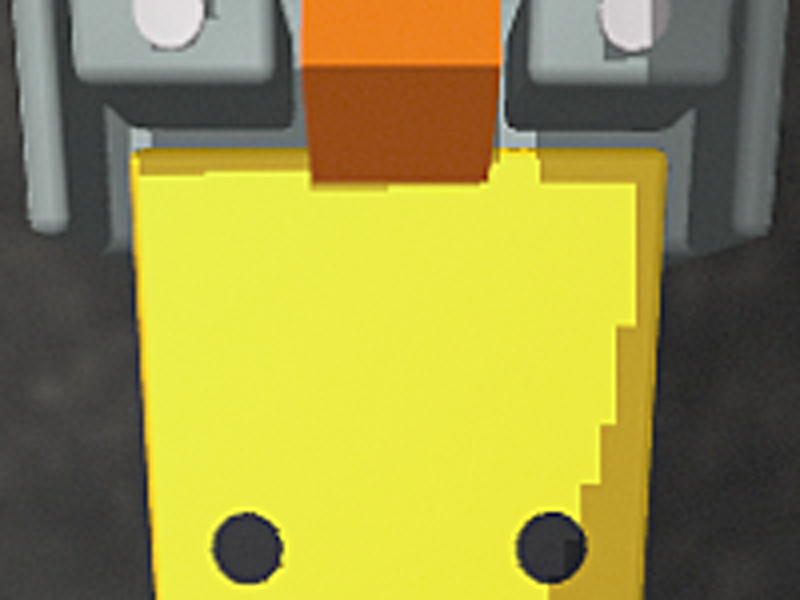

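View pics/s27.png

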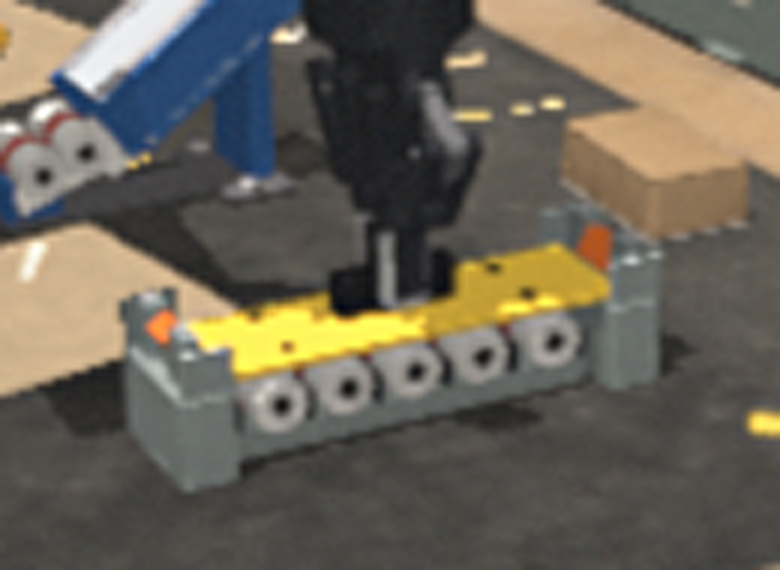

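Request:
{"name": "carry_out", "arguments": {
  "steps": [
    [[5,0,0,0.001,0],[5,0,0,0.003,0],[5,0,0,0.003,0]]
  ]
}}

```text
clock: 26.4
eef_pos: [555.2, -61.7, 227.0]
tcp_rot: [3.135, 0.014, 3.082]
contact_force: [-12.1, 1.7, 35.2]
opening: 0.145
```

Request:
{"name": "carry_out", "arguments": {
  "steps": [
    [[5,0,0,-0.002,0],[15,0,0,-0.002,0],[40,0,0,-0.002,0],[60,0,0,-0.002,0],[60,0,0,-0.04,0],[60,0,0,-0.09,0],[60,-0.04,0.0,-0.12,0],[60,-0.06,0.0,-0.12,0]]
  ]
}}

```text
clock: 27.2
eef_pos: [616.8, -66.2, 354.1]
tcp_rot: [3.136, 0.025, 3.082]
contact_force: [1.2, 0.0, 0.1]
opening: 0.596
```

```bash
python3 - <<'E'
from h import *
go(556.9,-61.0,227,3.081)
f=shot("wrist"); f=shot("wrist"); cv2.imwrite("pics/w28.png",f["image"][:,:,::-1]); np.save("w28.npy",f,allow_pickle=True)
s=shot("side"); crop(s,250,170,380,265,6,"s28.png"); np.save("s28.npy",s,allow_pickle=True)
print(cover(f,49))
E
```

```text
grasp pt [620.8 -65.6 199.1] tilt [0.0253 0.0043]
tcp [616.8 -66.2 354.1] [3.1358 0.025  3.082 ] open 0.596 F [1.2 0.  0.1] t 27.2
ROW [0.0672, 0.0, 0.1255] 0.06
(array([568.70355225, -61.29043198]), [55.55543899536133, 176.26239013671875], np.float32(-0.060106874))
```

View pics/w28.png

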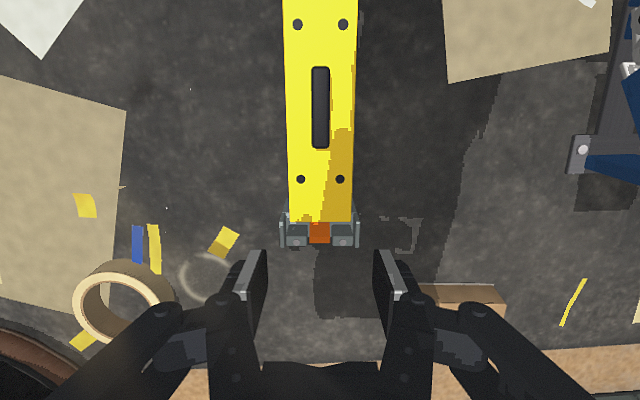

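View pics/s28.png

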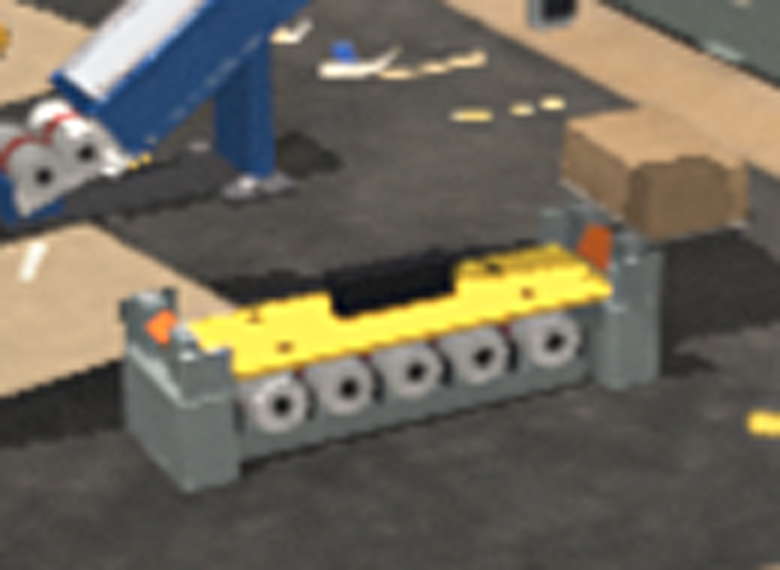

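```bash
python3 - <<'E'
from h import *
s=np.load("s28.npy",allow_pickle=True).item(); f=np.load("w28.npy",allow_pickle=True).item()
c=np.array([557.2,-61]); a=-0.06; X=np.array([np.cos(a),np.sin(a)]);Y=np.array([-X[1],X[0]])
for z in (43,49,56,62):
  for sx in (-101,101): print(z,sx,((proj(s,np.r_[c+sx*X-28*Y,z])-[250,170])*6).round(0))
im=f["image"]; m=mask(f,[22,100,80],[36,255,255])
for row in (10,60,110,160,200,212):
  q=np.where(m[row,260:380])[0]+260; L,R_=q.min()-.5,q.max()+.5
  P=onz(f,[[L,row],[R_,row]],49); print(row,L,R_,np.linalg.norm(P[1]-P[0]).round(2), P.mean(0).round(1))
crop(f,260,160,380,260,6,"w28c.png")
E
```

```text
43 -101 [[205. 387.]]
43 101 [[615. 295.]]
49 -101 [[204. 374.]]
49 101 [[615. 283.]]
56 -101 [[204. 359.]]
56 101 [[615. 269.]]
62 -101 [[203. 346.]]
62 101 [[616. 257.]]
10 282.5 357.5 55.58 [487.3 -56.3  49. ]
60 283.5 355.5 55.72 [521.7 -58.8  49. ]
110 285.5 354.5 55.92 [559.2 -60.6  49. ]
160 287.5 352.5 55.36 [600.3 -63.1  49. ]
200 288.5 351.5 55.97 [636.4 -65.3  49. ]
212 288.5 350.5 55.81 [647.8 -66.4  49. ]
```

View pics/w28c.png

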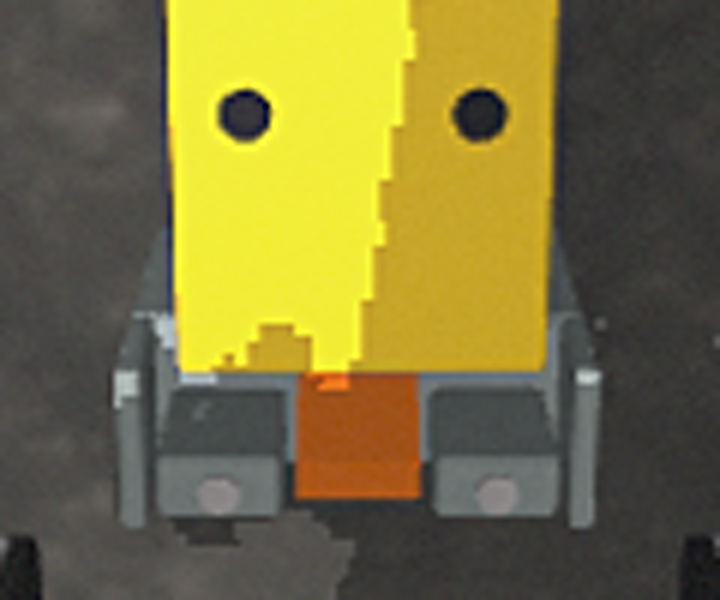

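```bash
python3 - <<'E'
from h import *
f=np.load("w28.npy",allow_pickle=True).item()
print("far edge",onz(f,[[320,160+372/6]],49),"catch top",onz(f,[[320,160+462/6]],62))
# rib ends (top z=71)
print("rib",onz(f,[[320.5,66.5],[320.5,148]],71),"holes",onz(f,[[320.2,24],[320.3,179.2]],49))
go(500,-120,354,3.082)
E
```

```text
far edge [[657.57208583 -66.60579385  49.        ]] catch top [[666.30393987 -67.22449775  62.        ]]
rib [[527.5833606  -58.53899988  71.        ]
 [586.08655252 -62.04885316  71.        ]] holes [[496.69108286 -56.72444781  49.        ]
 [617.26266711 -63.90694238  49.        ]]
grasp pt [616.5 -65.1 193.2] tilt [0.0156 0.0054]
tcp [614.1 -65.9 348.2] [3.1353 0.0153 3.0822] open 0.601 F [-0.8  0.9  0. ] t 27.35
ROW [0.113, -0.0617, -0.0079] 0.01
```

```bash
python3 - <<'E'
from h import *
go(630,-65,232,3.082)
E
```

```text
grasp pt [616.5 -65.1 193.2] tilt [0.0156 0.0054]
tcp [614.1 -65.9 348.2] [3.1353 0.0153 3.0822] open 0.601 F [-0.8  0.9  0. ] t 27.35
ROW [-0.0117, 0.0002, 0.1164] 0.01
```

Request:
{"name": "carry_out", "arguments": {
  "steps": [
    [[0,-0.012,0,0.03,0],[0,-0.012,0,0.06,0],[0,-0.012,0,0.085,0],[0,-0.012,0,0.105,0],[0,-0.012,0,0.116,0],[0,-0.012,0,0.116,0],[0,-0.012,0,0.116,0]]
  ],
  "squeeze": 20
}}

```text
clock: 28.05
eef_pos: [627.8, -66.0, 232.8]
tcp_rot: [3.135, 0.015, 3.082]
contact_force: [-0.5, -0.7, 0.0]
opening: 0.003
```

Request:
{"name": "carry_out", "arguments": {
  "steps": [
    [[0,0,0,0.003,0],[0,0,0,0.006,0],[0,0,0,0.007,0],[0,0,0,0.007,0]]
  ]
}}

```text
clock: 28.45
eef_pos: [627.9, -66.0, 225.9]
tcp_rot: [3.135, 0.015, 3.082]
contact_force: [0.4, -0.3, -0.2]
opening: -0.002
```

No contact at tip height 53 mm, so the far end is not raised. I go on to touch.

Request:
{"name": "carry_out", "arguments": {
  "steps": [
    [[0,0,0,0.001,0],[0,0,0,0.002,0],[0,0,0,0.002,0],[0,0,0,0.002,0]]
  ]
}}

```text
clock: 28.85
eef_pos: [627.9, -66.0, 223.9]
tcp_rot: [3.135, 0.015, 3.082]
contact_force: [0.5, 0.3, -0.3]
opening: 0.001
```

Request:
{"name": "carry_out", "arguments": {
  "steps": [
    [[0,0,0,0.001,0],[0,0,0,0.002,0],[0,0,0,0.003,0],[0,0,0,0.003,0]]
  ]
}}

```text
clock: 29.25
eef_pos: [628.1, -66.0, 222.4]
tcp_rot: [3.135, 0.015, 3.082]
contact_force: [-6.4, 0.9, 15.4]
opening: 0.0
```

Request:
{"name": "carry_out", "arguments": {
  "steps": [
    [[0,0,0,-0.02,0],[0,0,0,-0.06,0],[0,0.05,-0.003,-0.06,0],[0,0.1,-0.006,-0.06,0],[0,0.14,0,-0.06,0],[0,0.145,0,-0.05,0],[0,0.145,0,-0.03,0],[0,0.145,0,-0.01,0]]
  ]
}}

```text
clock: 30.05
eef_pos: [483.8, -57.5, 230.2]
tcp_rot: [3.136, 0.018, 3.082]
contact_force: [0.7, -0.3, 0.2]
opening: 0.002
```

```bash
python3 - <<'E'
from h import *
go(484,-56.5,224,3.082)
E
```

```text
grasp pt [486.6 -56.7  75.2] tilt [0.0183 0.005 ]
tcp [483.8 -57.5 230.2] [3.1355 0.018  3.0824] open 0.002 F [ 0.7 -0.3  0.2] t 30.05
ROW [0.0028, 0.0, 0.0061] 0.02
```

Request:
{"name": "carry_out", "arguments": {
  "steps": [
    [[0,0.002,0,0.003,0],[0,0.002,0,0.005,0],[0,0.002,0,0.006,0],[0,0.002,0,0.006,0]]
  ]
}}

```text
clock: 30.45
eef_pos: [482.4, -57.4, 224.6]
tcp_rot: [3.136, 0.019, 3.082]
contact_force: [-0.3, -0.9, 0.0]
opening: 0.003
```

Request:
{"name": "carry_out", "arguments": {
  "steps": [
    [[0,0,0,0.001,0],[0,0,0,0.002,0],[0,0,0,0.003,0],[0,0,0,0.003,0]]
  ]
}}

```text
clock: 30.85
eef_pos: [482.7, -57.4, 222.4]
tcp_rot: [3.136, 0.02, 3.082]
contact_force: [-1.7, 0.8, 10.4]
opening: 0.0
```

Both ends read the same touch height (TCP at 222.4 mm, so the plate top is about 49 mm). I retreat and take a final look.

Request:
{"name": "carry_out", "arguments": {
  "steps": [
    [[0,0,0,-0.02,0],[0,0,0,-0.06,0],[0,0,0,-0.11,0],[0,0,0,-0.16,0],[0,0,0.04,-0.2,0],[0,0,0.08,-0.2,0],[0,0,0.12,-0.2,0],[0,0,0.16,-0.2,0]]
  ]
}}

```text
clock: 31.65
eef_pos: [487.9, 102.8, 424.2]
tcp_rot: [3.135, 0.021, 3.082]
contact_force: [0.4, -1.0, 0.9]
opening: 0.0
```

Request:
{"name": "carry_out", "arguments": {
  "steps": [
    [[0,0.06,0.05,0,0],[0,0.09,0.1,0,0],[0,0.09,0.14,0,0],[0,0.09,0.14,0,0],[0,0.09,0.14,0,0]]
  ]
}}

```text
clock: 32.15
eef_pos: [405.5, 250.2, 423.3]
tcp_rot: [3.134, 0.022, 3.085]
contact_force: [-0.4, 0.3, -0.8]
opening: 0.0
```

```bash
python3 - <<'E'
from h import *
t=shot("top"); crop(t,190,110,450,320,3,"t30.png"); print(cover(t,49))
s=shot("side"); crop(s,200,140,400,290,4,"s30.png")
print(r.sense()["eef_pos"],r.sense()["clock"],r.sense()["contact_force"])
E
```

```text
(array([557.37554932, -60.0066185 ]), [62.46434783935547, 201.73460388183594], np.float32(-0.05496669))
[406.16421312 248.0031356  423.0465043 ] 32.25 [0.44934067 0.29569104 0.08199471]
```

View pics/t30.png

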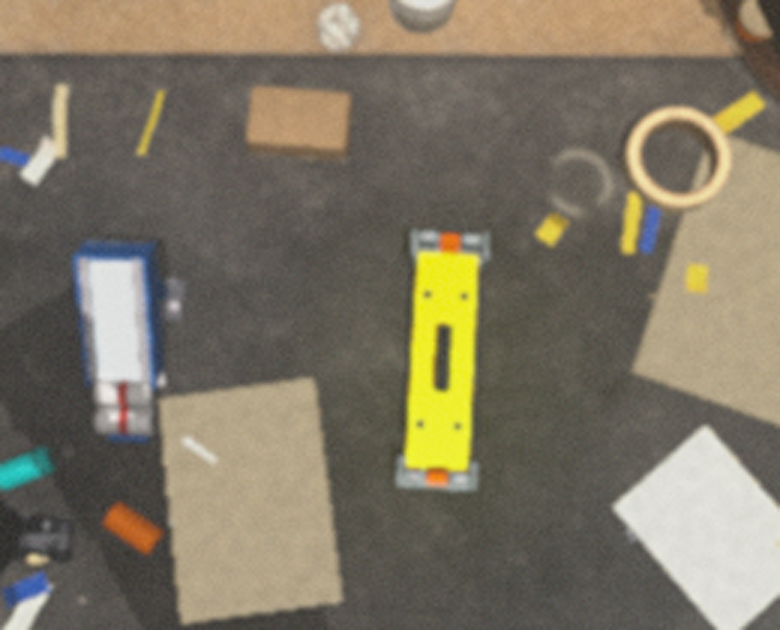

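View pics/s30.png

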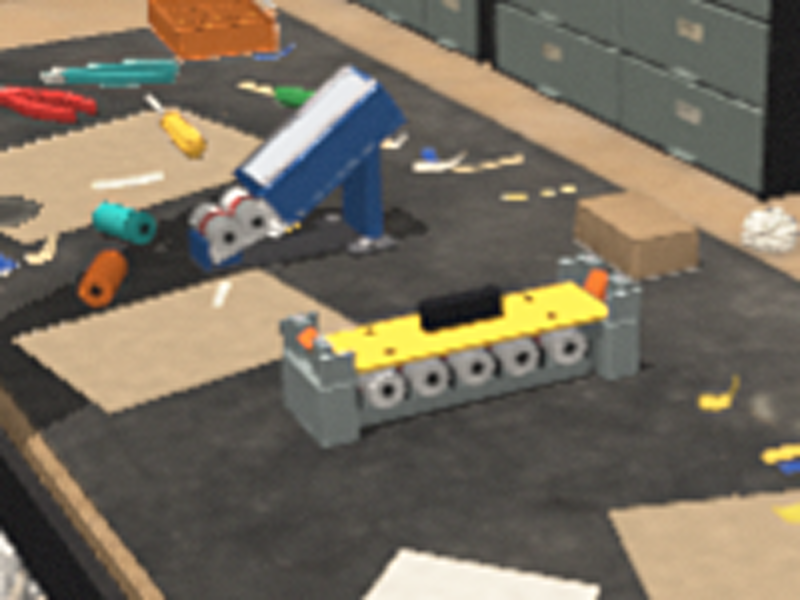

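```bash
python3 - <<'E'
from rig import workorder
print(workorder.sign_off())
E
```

```text
the job is handed in; nothing more can be done
None
```

The kit is finished and handed in at about 32 s of the 208 s allowed; no verdict was reported.

**What I did:** I drew four spacers one at a time from the bottom of the chute and laid them in the four empty troughs, beside the one already there. Two spacers stay in the chute. I then gripped the yellow cover by its rib, set it on the tray and pressed it past its catches, with about 35 N at the most.

**Last checks:**
- **Spacers:** all five are in their troughs in the wrist and side views. One rough reading by eye put the middle spacer 2 to 3 mm off its trough centre along x; I released it within 1 mm of that centre, and the limit is 9 mm.
- **Cover height:** touching both ends with the shut fingertips gave the same height, TCP at 222.4 mm. That puts the plate top at about 49 mm, which is the seated height, level at both ends.
- **Cover position:** its centre is about 1 mm from the middle of the seat, with a yaw of -0.055 to -0.060 rad against the tray's -0.06.
- **Bystanders:** the cork block, tape roll and both look-alikes look unmoved.

**Not fully confirmed or in disagreement:**
- **Far catch:** its overlap on the cover was hardly visible from the wrist camera, so the height there rests on the touch check and the plate's apparent width.
- **Cover width:** the top view gave 62 mm instead of 56 mm, probably because the orange catches were caught in the colour mask. The wrist view gave 55.4 to 56 mm.
- **Tool tilt:** the tool drifted to about 0.02 rad off vertical over the run; I allowed for it in the moves.

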